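# Shut the table grill down and slide its drip tray home

### The arm

A 6-joint arm with a two-finger parallel gripper is mounted at the origin on a cart in front of the work surface, level with it; the furniture and walls round the work are solid. World frame = base frame: x ahead of the robot, y to its left, z up, the work surface at z = 0. Lengths are in m, angles in rad, forces in N, time in s.
With the tool pointing down it reaches from about 0.225 to 0.875 m from the base axis. Payload 3.4 kg.
Tool frame: the origin (TCP) lies between the finger pads; the fingertips stand 17 mm ahead of it and the grasp point (between the pads) lies 2 mm behind it; y points along the fingers, z is the direction in which the jaws open and shut, and the axes are right-handed (so a half turn about y gives the same grasp; the last joint's range is limited). The gripper opens to 85 mm and grips with 20 to 120 N. Pads are 22 mm wide; open, the fingers measure 114 mm over their backs; the gripper's body (76 mm by 85 mm) begins 54 mm behind the grasp point. The pads swing forward as they close: fully open they stand 13 mm farther back than shut.
Start: joints at [-1.348, 0.276, 1.505, -0, 1.361, -0.121], TCP at [0.194, -0.541, 0.21] pointing down, gripper open.
Joint ranges: [-2.89, 2.89], [-0.75, 2.08], [0.22, 2.7], [-1.18, 4.32], [0.11, 2.71], [-2.7, 2.7]. Speed limits (rad/s): [2.57, 2.57, 3.14, 3.14, 3.14, 3.14].

### API

Orientations are given as a unit quaternion [w, x, y, z].
In Python, from rig import manip, get_image, camera_model, sign_off, spot_in, silhouettes, spot_point gives the robot as it stands.
- The arm moves only by the tool jog_arm, never from a script. Its argument "targets" is a list of rows, each a list of 3 entries, a list of its own where there are three numbers: the finger opening in m, from 0 to 0.0854, then the shift along the world's x, y, z in m, then the turn about the world's z in rad. In form: [[claw, [x, y, z], spin], ...]. A call has 1 to 10 rows; each row shifts and turns the commanded pose from where the row before left it; what a row does not reach is not made up. A row lasts 1/8 s, in which the tool goes at most 62.5 mm and 10.7 degrees, less where a joint would pass 70% of its speed; a pose out of reach is approached as far as the arm can. A call with a gripper value outside its range is refused whole. The fingers move at their own pace and stop on an object; "force" is the grip in N (left out, the last holds). Time passes only in rows, so rows that do not move let the fingers close. It gives the time, the measured TCP pose, the force and the opening at its end, in the units of the state.
- manip.get_state(): the state, without advancing time (a new reading comes with each control period).
- get_image(name): name is "scene" or "top"; returns (picture, depth): 420x560x3 uint8, red, green, blue; 420x560 float32, m along the optical axis (not along the pixel's ray), 0 where there is no reading.
- camera_model(name): a dict with "mtx" (3x3 intrinsics, pixels), "distortion" ([k1, k2, p1, p2, k3] as OpenCV has them; the pictures are not rectified), "world_from_camera" (4x4, takes a point from camera to world coordinates). Camera axes: x right, y up, looking along -z (the intrinsics and any distortion apply to the point x, -y, -z); pixel columns grow to the right and rows downward; lengths in m; the calibration is good to about 2 mm. A picture is of the moment at which its call begins. camera_model takes no time and is no camera call.
- sign_off(): hands the job in, once; it reports no verdict.
Trained networks look in the newest picture that a camera, given by its name, has taken for a name from the list of things; names that differ only in an ending like _2 or _b are one class to them, and where a whole thing is asked for, a point or a joint stands for the part that bears it (a point fixed in the world has none). Each returns a list of dicts, best first, with "score" (0 to 1); they miss things now and then, are a little off and sometimes report something else, mostly with a low value. They report only what shows in the picture. A call takes as long as a camera call. They do not tell look-alikes from the thing itself.
- spot_in(name, camera): "position" ([column, row] in pixels, amid what is visible of it).
- silhouettes(name, camera): "mask" (420x560 bool, what is visible of it) and "position" ([column, row] in pixels, amid what is visible of it).
- spot_point(name, camera): "position" ([column, row] in pixels: a listed point, or the origin of a listed thing).
The state is a dict: "clock": time; "qpos": joint angles; "qd": joint speeds; "effort": joint torques, N m; "position": TCP position; "ee_rot": TCP orientation; "contact_force": force on the tool from outside, world axes, zero at the start; "moment": the same for the moment, N m; "width": finger opening in m.
Only numpy, scipy, OpenCV 4.12 (cv2) and the standard library are available. Lean on these libraries where they do the work, as an engineer would, in place of code of your own. Each camera call takes 0.05 s, during which the arm holds its last target.

### The job

The table grill is being put away for the day: switch all four toggles on its console off by laying them over (one finger drag along the row does it), and after that slide the drip tray, without lifting it, along the worktop into the slot in the grill's front, fully home so that both its shoulders meet the grill's face. One of the standing things blocks the way to the slot, so set it aside on the worktop; knock nothing over, leave the mug, pepper mill and timer where they are, and the rest standing upright on the worktop.

Things in the scene. Friction and masses are not known exactly. Their poses are not given: they have to be found in the camera images.
- grill: low steel table grill fixed on the worktop, 180 deep (x) x 260 wide (y; bar handles add 25 each side) x 62 mm high; front of its top: black console with four toggles; behind (x -25 to 85 mm): ribbed griddle, 74 mm high. Origin: centre of underside; +x points from the front face (x = -90 mm) into the grill, the way the tray goes in; z up. The face looks roughly to the robot's right
- slot_mouth (a point): centre of the mouth of the only slot, in the plane of the grill's front face (grill x = -90, y = 0 mm) at worktop level; axes as grill. Slot 112 mm wide, 22 mm high, 130 mm deep; no sill, the worktop is its floor
- drip_tray: loose flat aluminium tray on the worktop, 150 mm long, 0.3 to 0.6 kg. Origin: centre of underside; +x to the nose, which goes in first. Blade: open pan, x -35 to 75 mm, 104 mm wide, rim 14 mm high and 4 thick, floor 4; tapers over its last 25 mm to a 70 mm nose. Flange: solid, x -75 to -35 mm, 130 mm wide, 16 high; its ends stick out 13 mm past the blade as shoulders. Push it at its edges
- tray_shoulder (a point): middle of the line through both shoulders of the drip tray (tray x = -35 mm) at its underside; axes as drip_tray; coincides with slot_mouth when the tray is home
- toggle_0 (a joint): hinge value (rad) of the toggle nearest the robot, pivot at grill (-53, 54, 62) mm: aluminium paddle 30 mm tall, round 10 mm cross-bar at its tip. -0.3 to -0.1: on, upright, leaning a little to grill +y. It grows as it leans to grill -y, stop at 1.1 (then 16 mm high); off above 0.45. Stays where left, about 1 N at the tip. A fingertip dragged to grill -y 20 mm over the console lays it over
- toggle_1 (a joint): hinge value (rad) of toggle 1 (second from the robot), pivot at grill (-53, 18, 62) mm; shape, values and stiffness as toggle_0
- toggle_2 (a joint): hinge value (rad) of toggle 2 (third), pivot at grill (-53, -18, 62) mm; shape, values and stiffness as toggle_0
- toggle_3 (a joint): hinge value (rad) of toggle 3 (farthest from the robot), pivot at grill (-53, -54, 62) mm; shape, values and stiffness as toggle_0
- salt_shaker: loose round salt shaker, clear with metal dome, 44 mm across, 90 mm high, 0.1 kg; origin centre of its foot, z up. One of the three (shaker, tin, jar) stands about 55 mm in front of the slot's mouth, in the tray's way; the other two stand beside the way, about 125 mm off its middle line, where the tray and hand just pass
- food_tin: loose round food tin, 57 mm across, 72 mm high, 0.18 kg; origin centre of its foot, z up
- spice_jar: loose round spice jar with a coloured screw cap, 44 mm across, 100 mm high, 0.11 kg; origin centre of its foot, z up
- mug: loose striped mug, 87 mm across, 90 mm high, bystander behind the way; origin centre of its underside
- pepper_mill: loose turned dark wood pepper mill, 58 mm across, 160 mm high, bystander at the back right in front of the utensil crock; origin centre of its foot
- kitchen_timer: loose wind-up kitchen timer, 63 mm across, 54 mm high, bystander at the back right; origin centre of its underside
- teaspoon: steel teaspoon lying fixed on the worktop at the front right, 139 x 30 x 10 mm; origin centre of its underside. The worktop between it and the pepper mill (x 0.52 to 0.63 m, y -0.35 to -0.29 m), just before the edge of the black hob, is kept free
Mind the look-alikes: they are no part of the job. Leave any green or orange look-alike of the spice_jar alone.

How it is judged:
By the outcome, as a careful person would: the job done as asked, in the order asked, and still so for the second after the job is handed in, with the robot touching nothing.
It also fails if it takes over 72 s, if anything falls off the work surface, if the arm or the gripper's body presses on something with over 40 N, if the wrist force passes 120 N, or if a joint passes its speed limit or range.

## Working session

There is one attempt and no reset: what is moved stays moved. The work goes in short steps, Python scripts to look and compute and a tool call to move; the robot and the scene stay as the last step left them, time stands still between calls to the robot, and variables do not carry over. Pictures are saved under pics/ and viewed, and the job is handed in when it is done.

Besides the shell and the picture viewer there is one more tool, called as a command line: name --argument value ..., lists and objects as JSON in quotes. jog_arm: Moves the arm, as the interface text tells. Its arguments: {"type":"object","properties":{"targets":{"type":"array","items":{"type":"array"}},"force":{"type":"number"}},"required":["targets"]}

```bash
mkdir -p pics; ls; cat > h.py <<'E'
from rig import manip, get_image, camera_model, sign_off, spot_in, silhouettes, spot_point
import numpy as np, cv2
def save(name,img,f=1): cv2.imwrite('pics/'+name+'.png',cv2.resize(img[:,:,::-1],None,fx=f,fy=f))
def world(cam,px,depth=None,z=None):
    m=camera_model(cam);K=np.array(m['mtx'],float);D=np.array(m['distortion'],float);T=np.array(m['world_from_camera'],float)
    px=np.array(px,float).reshape(-1,1,2)
    u=cv2.undistortPoints(px,K,D).reshape(-1,2)
    d=np.c_[u[:,0],-u[:,1],-np.ones(len(u))]
    R=T[:3,:3];t=T[:3,3];w=d@R.T
    if z is not None: s=(z-t[2])/w[:,2]
    else: s=np.asarray(depth).reshape(-1)
    return t+w*s[:,None]
def cloud(cam,dep):
    h,w=dep.shape;c,r=np.meshgrid(np.arange(w),np.arange(h))
    P=world(cam,np.stack([c.ravel(),r.ravel()],1),depth=dep.ravel()).reshape(h,w,3)
    P[dep==0]=np.nan
    return P
E
python3 - <<'E'
from h import *
for n in('scene','top'):
    i,d=get_image(n);save(n+'0',i,1.4);np.save(n+'0.npy',d)
    print(n,np.array(camera_model(n)['world_from_camera']).round(3).tolist())
print(manip.get_state())
E
```

```text
pics
scene [[-0.805, 0.299, -0.512, 0.049], [-0.593, -0.417, 0.689, 0.661], [-0.007, 0.858, 0.513, 0.571], [0.0, 0.0, 0.0, 1.0]]
top [[0.026, 0.991, -0.13, 0.421], [-1.0, 0.027, 0.005, -0.033], [0.008, 0.13, 0.992, 1.247], [0.0, 0.0, 0.0, 1.0]]
{'clock': 0.1, 'qpos': array([-1.34799329e+00,  2.76558979e-01,  1.50599660e+00,  3.73457464e-06,
        1.36069130e+00, -1.20996368e-01]), 'qd': array([-2.17713323e-04, -1.31595216e-03, -3.12200470e-03,  1.41718536e-03,
       -8.80481649e-05,  9.78201788e-04]), 'effort': array([ 1.87112368e-03, -4.17699373e+01, -2.46403921e+01, -1.51962145e-04,
        5.76797436e-03, -7.77954000e-06]), 'position': array([ 0.19370156, -0.54086678,  0.20941467]), 'ee_rot': array([ 0.12092491, -0.12098185,  0.69726913, -0.6961008 ]), 'contact_force': array([-0.25180167,  0.38568744,  0.37128266]), 'moment': array([0.02374927, 0.0079042 , 0.00460692]), 'width': 0.08535434756031815}
```

View pics/scene0.png

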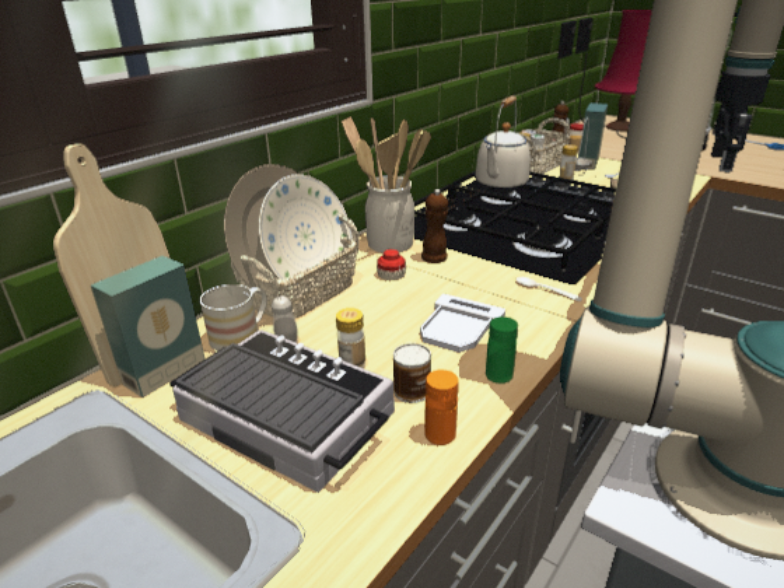

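View pics/top0.png

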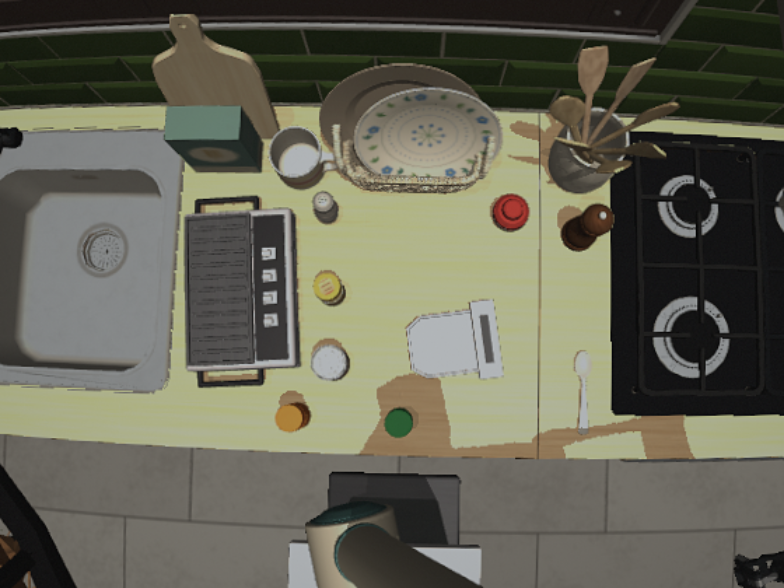

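The spice jar (yellow cap, px 329,287 in the 1.4x top view) stands in front of the slot. The tin and shaker flank the way. The tray lies at about (455,340) with its nose to the left. Next I'll measure.

```bash
python3 - <<'E'
from h import *
d=np.load('top0.npy');P=cloud('top',d)
i,_=get_image('top')
hgt=dict(salt_shaker=.09,food_tin=.072,spice_jar=.1,mug=.09,pepper_mill=.16,kitchen_timer=.054,drip_tray=0.01,grill=.06,teaspoon=.005)
for n in hgt:
    for r in silhouettes(n,'top')[:3]:
        m=r['mask']&np.isfinite(P[...,2]);p=P[m]
        if len(p)<5: continue
        zt=np.percentile(p[:,2],97); t=p[p[:,2]>zt-.012]
        print(n,round(r['score'],2),np.round(r['position'],0),'ztop',zt.round(4),'top mid',((t.min(0)+t.max(0))/2).round(3),'lo',p.min(0).round(3),'hi',p.max(0).round(3))
for n in('drip_tray','tray_shoulder','slot_mouth','grill','toggle_0','toggle_3'):
    for r in spot_point(n,'top')[:2]: print(n,round(r['score'],2),r['position'],world('top',r['position'],z=0.0).round(4))
E
```

```text
salt_shaker 0.62 [234. 148.] ztop 0.0908 top mid [0.707 0.115 0.086] lo [ 0.684  0.094 -0.   ] hi [0.732 0.141 0.094]
food_tin 0.56 [238. 257.] ztop 0.073 top mid [0.45  0.096 0.069] lo [ 0.421  0.068 -0.003] hi [0.479 0.124 0.077]
spice_jar 0.91 [211. 296.] ztop 0.1033 top mid [0.364 0.151 0.099] lo [ 0.344  0.128 -0.004] hi [0.384 0.19  0.106]
spice_jar 0.79 [286. 302.] ztop 0.104 top mid [ 0.361 -0.017  0.099] lo [ 0.339 -0.038 -0.008] hi [0.383 0.008 0.106]
spice_jar 0.67 [234. 208.] ztop 0.1037 top mid [0.568 0.101 0.1  ] lo [ 0.545  0.078 -0.002] hi [0.603 0.123 0.106]
mug 0.62 [212. 111.] ztop 0.0896 top mid [0.789 0.15  0.094] lo [ 0.746  0.092 -0.006] hi [0.861 0.226 0.11 ]
mug 0.18 [236. 209.] ztop 0.1036 top mid [0.568 0.1   0.1  ] lo [0.545 0.078 0.013] hi [0.589 0.12  0.106]
pepper_mill 0.7 [419. 160.] ztop 0.1535 top mid [ 0.68  -0.317  0.152] lo [ 0.652 -0.348 -0.005] hi [ 0.703 -0.285  0.163]
kitchen_timer 0.58 [237. 255.] ztop 0.0731 top mid [0.45  0.096 0.069] lo [ 0.424  0.067 -0.006] hi [0.48  0.124 0.077]
drip_tray 0.6 [328. 244.] ztop 0.0183 top mid [ 0.498 -0.1
[... 267 characters left out ...]
hi [ 0.563 -0.025  0.024]
teaspoon 0.72 [418. 274.] ztop 0.0106 top mid [ 0.413 -0.323  0.006] lo [ 0.345 -0.336 -0.003] hi [ 0.481 -0.31   0.014]
drip_tray 0.87 [325.0, 244.1] [[ 0.4924 -0.1079  0.    ]]
drip_tray 0.69 [410.3, 164.4] [[ 0.6888 -0.3104  0.    ]]
tray_shoulder 0.96 [334.6, 241.1] [[ 0.5    -0.1303  0.    ]]
slot_mouth 0.85 [211.5, 205.7] [[0.5757 0.1621 0.    ]]
grill 0.65 [358.8, 154.8] [[ 0.7082 -0.1852  0.    ]]
grill 0.6 [174.9, 209.8] [[0.5635 0.2494 0.    ]]Traceback (most recent call last):
  File "<stdin>", line 12, in <module>
ValueError: it knows: drip_tray, food_tin, grill, kitchen_timer, mug, pepper_mill, salt_shaker, slot_mouth, spice_jar, teaspoon, tray_shoulder
```

```bash
python3 - <<'E'
from h import *
i=cv2.imread('pics/top0.png')
i=cv2.resize(i,(560,420))
a=cv2.resize(i[140:290,125:245],None,fx=4.0,fy=4.0,interpolation=cv2.INTER_NEAREST)
b=cv2.resize(i[200:290,275:375],None,fx=4,fy=4)
c=np.zeros((600,880,3),np.uint8);c[:600,:480]=a;c[:360,480:880]=b
cv2.imwrite('pics/crop.png',cv2.resize(c,(800,545)))
d=np.load('top0.npy');P=cloud('top',d)
# grill plan-view: heights map
m=np.isfinite(P[...,2])&(P[...,1]>-.02)&(P[...,1]<.35)&(P[...,0]>.25)&(P[...,0]<.65)
p=P[m]
for lo,hi in((.055,.066),(.069,.08),(.08,.11)):
    q=p[(p[:,2]>lo)&(p[:,2]<hi)]; print(lo,hi,len(q),cv2.minAreaRect((q[:,:2]*1000).astype(np.float32)))
t=P[(P[...,2]>.006)&(P[...,2]<.022)&(P[...,1]<-.05)&(P[...,1]>-.3)&(P[...,0]>.3)&(P[...,0]<.48)]
print(len(t),cv2.minAreaRect((t[:,:2]*1000).astype(np.float32)),np.percentile(t[:,2],[5,50,95]))
w=P[(P[...,1]<-.05)&(P[...,1]>-.1)&(P[...,0]>.45)&(P[...,0]<.55)];print(np.nanmedian(w[:,2]))
E
```

```text
0.055 0.066 3302 ((506.1507568359375, 163.1522674560547), (312.3768310546875, 342.6772155761719), 4.385313034057617)
0.069 0.08 2401 ((504.8253173828125, 165.3227081298828), (313.8719177246094, 328.98455810546875), 4.587891578674316)
0.08 0.11 958 ((494.9063415527344, 103.36067962646484), (356.3594970703125, 190.63156127929688), 12.223708152770996)
523 ((397.3148498535156, -162.573486328125), (165.05601501464844, 224.6714324951172), 0.13114482164382935) [0.00644541 0.01378042 0.01846063]
0.002901751930503904
```

View pics/crop.png

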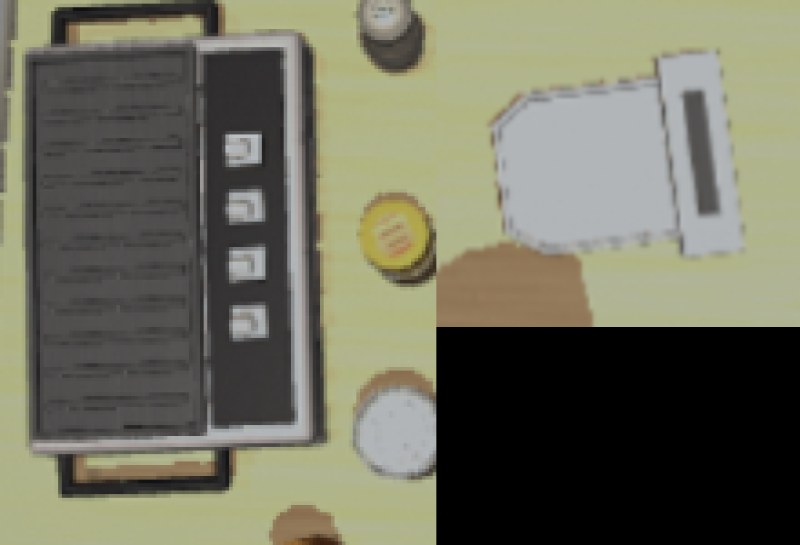

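```bash
cat > g.py <<'E'
from h import *
def rect(q):
    r=cv2.minAreaRect((q[:,:2]*1000).astype(np.float32));return [np.round(x,1).tolist() for x in r]
def tray(cam='top'):
    i,d=get_image(cam);P=cloud(cam,d)
    for r in silhouettes('drip_tray',cam):
        p=P[r['mask']]; 
        if abs(np.nanmean(p[:,2])-.008)<.01 and r['score']>.3: break
    return i,P,r['mask']
E
python3 - <<'E'
from g import *
i,P,m=tray()
p=P[m&(P[...,2]>.001)]
print('tray',rect(p))
fl=p[(p[:,1]<-.145)];fl=fl[fl[:,2]>.008];print('flange',rect(fl),np.median(fl[:,2]))
g=[r for r in silhouettes('grill','top')][0]['mask']; print(np.nanmean(P[g],0))
q=P[g]
rib=q[(q[:,2]>.069)&(q[:,2]<.08)&(q[:,1]>.215)];print('griddle',rect(rib))
deck=q[(q[:,2]>.052)&(q[:,2]<.068)];print('deck',rect(deck))
al=q[(q[:,2]>.052)&(q[:,2]<.08)];print('all',rect(al))
tg=q[(q[:,2]>.080)&(q[:,1]<.24)];print(len(tg));
k=P[...,2]>.078;k&=(P[...,1]<.24)&g
n,l,s,c=cv2.connectedComponentsWithStats(k.astype(np.uint8))
for j in range(1,n):
    if s[j,4]>4: print(s[j,4],P[l==j].mean(0).round(4),P[l==j].max(0).round(4))
# front face edge fit
fr=[]
for x in np.arange(.45,.68,.01):
    s=al[(abs(al[:,0]-x)<.005)]; 
    if len(s): fr.append((x,s[:,1].min()))
fr=np.array(fr);print(fr.round(4).tolist());print(np.polyfit(fr[:,0],fr[:,1],1))
E
```

```text
tray [[491.2, -104.4], [130.6, 152.5], 8.0]
flange [[498.4, -158.0], [128.2, 42.0], 9.3] 0.015320571155383989
[0.5613579  0.24393056 0.06472868]
griddle [[563.8, 275.6], [245.6, 118.4], 4.5]
deck [[565.0, 249.0], [308.0, 183.0], 4.6]
all [[565.0, 249.0], [308.0, 183.0], 4.6]
111
30 [0.619  0.1989 0.0904] [0.6233 0.2055 0.0947]
25 [0.5816 0.196  0.0894] [0.5853 0.2033 0.0939]
31 [0.5467 0.1926 0.0891] [0.552  0.1998 0.0943]
25 [0.511  0.1902 0.0902] [0.5145 0.1983 0.0969]
[[0.45, 0.1485], [0.46, 0.1494], [0.47, 0.1499], [0.48, 0.1502], [0.49, 0.1528], [0.5, 0.1551], [0.51, 0.1555], [0.52, 0.1567], [0.53, 0.157], [0.54, 0.1573], [0.55, 0.1572], [0.56, 0.1588], [0.57, 0.1595], [0.58, 0.16], [0.59, 0.1605], [0.6, 0.1625], [0.61, 0.1628], [0.62, 0.1631], [0.63, 0.1642], [0.64, 0.1638], [0.65, 0.1647], [0.66, 0.1656], [0.67, 0.1658], [0.68, 0.1669]]
[0.07823688 0.11444755]
```

```bash
python3 - <<'E'
from g import *
i,d=get_image('top');P=cloud('top',d)
i,d=get_image('scene');Q=cloud('scene',d)
A=np.concatenate([P.reshape(-1,3),Q.reshape(-1,3)]);A=A[np.isfinite(A[:,2])]
for nm,A in(('top',P.reshape(-1,3)),('scene',Q.reshape(-1,3))):
  print(nm)
  for x in np.arange(.9,.28,-.02):
    print('%.2f'%x,' '.join('%4d'%(1000*np.percentile(s,95)) if len(s:=A[(abs(A[:,0]-x)<.01)&(abs(A[:,1]-y)<.01)][:,2])>0 else '   .' for y in np.arange(.16,-.4,-.02)))
E
```

```text
top
0.90  373  377  373  379  384  389  382  382  387  380  385  390  392  388  394  393  390  395  398  392  402  377  328  330  330  392  406  417  415
0.88  396  394  395  396  397  391  397  399  400  401  402  403  403  403  404  410  411  407  415  415  416  423  427  432  446  277  272  263    3
0.86    2    3    .    .  225  235  242  245  251  248  248  243  235  220  202    .    .    2    3    4    4  236  239  228  245  267  243    .   10
0.84   89    2  173  200  206  196  173  211  218  224  226  227  224  218  208  195    .    5    3    3    3   88  188  189  170  187  149    .    7
0.82   85   89  152  152  137  171  192  197  188  163  161  159  155  162  175  180  170    4    2  242  256  249  231  137  129  156  242  267  269
0.80   11    9  105  128  127  155  150  134  119  116  113  110  109  107  108  127  133    3    3    3    2  147  165  133  105  137  150    5   58
0.78   10    9   85  123  121  105   98   86   76   67   63   62   61   66   76  121  124    2    2    5    4  107  165  150  156  216  657    9   58
0.76   87   87   87  112  110   90   87   86  
[... 7509 characters left out ...]
  101  100    .    .    3    4    3    3    4    4    4    2    1    2    1    8    4    1    6    6
0.36  103  103  100    4    3    3    3    3  101  103  102    3    3    3    3    3    4    4    3    3    3    3    1    2    7    5    1    2    1
0.34   99  102    3    3    3    3    3    2   98  102    3    3    3    3    3    2    2    3    4    3    4    4    3    1    3    1    1    0    1
0.32    2    2    2    3    3    2    2    2    3    2    3    2    2    2    2    2    2    2    1    1 -143  -84 -209 -250 -259 -287 -308 -373 -441
0.30    2    2    3    2    2    2    2    2    2    1    2    2    3    3    3    3    2    .    .    .    .    .    . -239 -891 -892 -894 -893 -894
```

```bash
cat >> h.py <<'E'
from scipy.spatial.transform import Rotation
def tool():
    s=manip.get_state();q=s['ee_rot'];R=Rotation.from_quat([q[1],q[2],q[3],q[0]]).as_matrix()
    print('t',round(s['clock'],2),'p',s['position'].round(4),'xaxis',R[:,0].round(3),'jaw',R[:,2].round(3),'jawdeg',round(np.degrees(np.arctan2(R[1,2],R[0,2])),1),'F',s['contact_force'].round(1),'w',round(s['width'],4),'q',s['qpos'].round(2))
E
python3 -c "
from h import *;tool()"
```

```text
t 1.05 p [ 0.1938 -0.5414  0.2102] xaxis [-0.941 -0.337 -0.   ] jaw [ 0.337 -0.941  0.   ] jawdeg -70.3 F [ 0.1 -0.9  0.8] w 0.0853 q [-1.35  0.28  1.5   0.    1.36 -0.12]
```

jog_arm --targets '[[0, [0.02, 0.05, 0], -0.05], [0, [0.025, 0.05, 0], -0.05], [0, [0.025, 0.05, 0], -0.05], [0, [0.025, 0.05, 0], -0.05], [0, [0.025, 0.05, 0], -0.065], [0, [0.02, 0.05, 0], 0], [0, [0.02, 0.05, 0], 0], [0, [0.02, 0.05, 0], 0], [0, [0.02, 0.05, 0], 0], [0, [0.02, 0.05, 0], 0]]' --force 30

```text
clock: 2.3
position: [0.4144, -0.0398, 0.2106]
ee_rot: [-0.028, 0.027, -0.706, 0.707]
contact_force: [-0.1, 0.2, -0.4]
width: -0.0001
```

```bash
python3 -c "
from h import *;tool()"
```

```text
t 2.3 p [ 0.4144 -0.0398  0.2106] xaxis [-0.997 -0.079 -0.001] jaw [ 0.079 -0.997  0.001] jawdeg -85.5 F [-0.1  0.2 -0.4] w -0.0001 q [-0.26  0.03  1.81 -0.    1.3   1.23]
```

jog_arm --targets '[[0, [0.01, 0.055, 0], 0], [0, [0.01, 0.055, 0], 0], [0, [0.01, 0.055, 0], 0], [0, [0.01, 0.055, 0], 0], [0, [0.001, 0.007, -0.03], 0], [0, [0, 0, -0.05], 0], [0, [0, 0, -0.0315], 0], [0, [0, 0, 0], 0]]'

```text
clock: 3.3
position: [0.4527, 0.1852, 0.0967]
ee_rot: [-0.026, 0.03, -0.706, 0.707]
contact_force: [0.8, 1.1, 0.1]
width: -0.0002
```

```bash
python3 -c "
from h import *;tool()
i,d=get_image('scene');save('s1',i,1.4)"
```

```text
t 3.3 p [0.4527 0.1852 0.0967] xaxis [-0.997 -0.079  0.006] jaw [ 0.079 -0.997  0.001] jawdeg -85.5 F [0.8 1.1 0.1] w -0.0002 q [ 0.25  0.25  1.85 -0.    1.05  1.74]
```

View pics/s1.png

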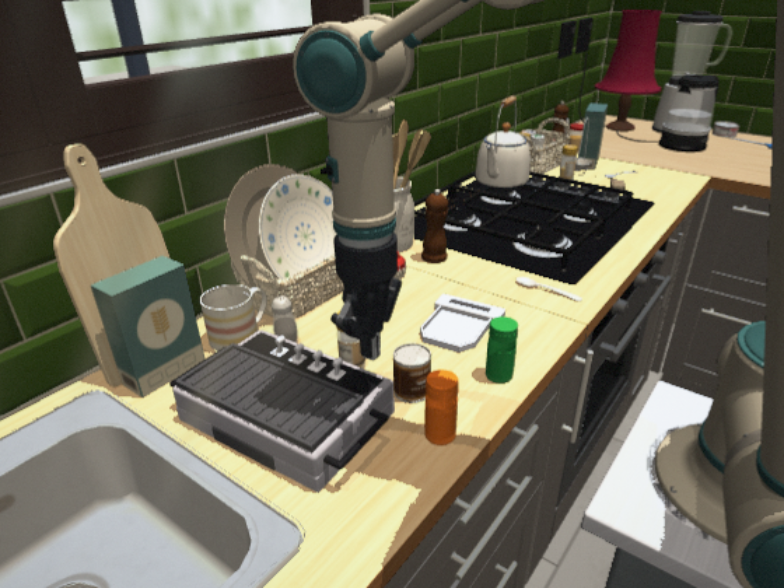

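jog_arm --targets '[[0, [0, 0.001, 0.001], 0], [0, [0.022, 0.0017, 0], 0], [0, [0.022, 0.0017, 0], 0], [0, [0.022, 0.0017, 0], 0], [0, [0.022, 0.0018, 0], 0], [0, [0.022, 0.0017, 0], 0], [0, [0.022, 0.0017, 0], 0], [0, [0.022, 0.0018, 0], 0], [0, [0.022, 0.0017, 0], 0], [0, [0.022, 0.0017, 0], 0]]'

```text
clock: 4.6
position: [0.6548, 0.2023, 0.1021]
ee_rot: [0.029, -0.026, 0.707, -0.706]
contact_force: [-0.1, -0.3, -0.5]
width: -0.0002
```

jog_arm --targets '[[0, [0.022, 0.0017, 0], 0], [0, [0.005, 0.0, 0], 0], [0, [0, 0, 0.05], 0], [0, [0, 0, 0.05], 0]]'

```text
clock: 5.1
position: [0.6789, 0.2037, 0.2013]
ee_rot: [-0.027, 0.028, -0.707, 0.707]
contact_force: [1.1, -0.0, 0.9]
width: -0.0002
```

```bash
python3 - <<'E'
from h import *
tool()
i,d=get_image('scene');save('s2',i[200:370,120:300],4)
i,d=get_image('top');save('t2',i,1.4)
P=cloud('top',d)
E
```

```text
t 5.1 p [0.6789 0.2037 0.2013] xaxis [-0.997 -0.079  0.001] jaw [ 0.079 -0.997  0.   ] jawdeg -85.5 F [ 1.1 -0.   0.9] w -0.0002 q [0.19 0.49 1.2  0.   1.46 1.69]
```

View pics/s2.png

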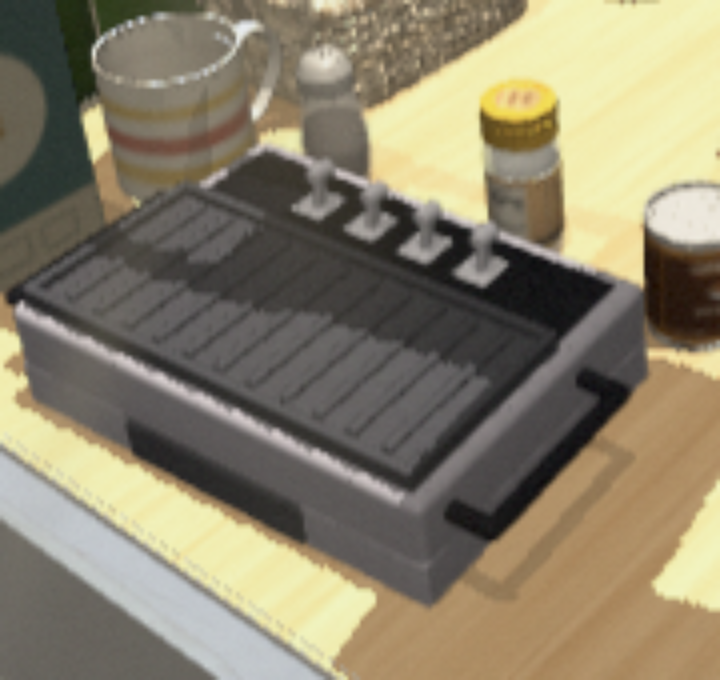

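View pics/t2.png

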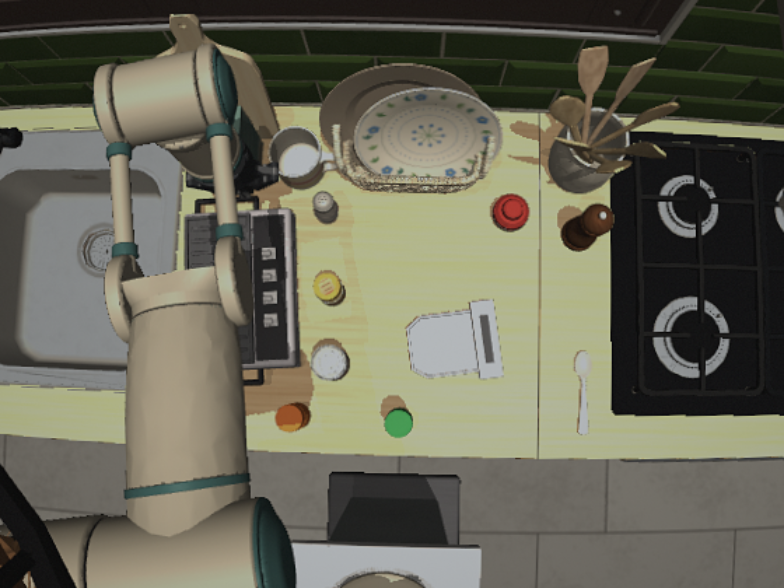

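```bash
python3 - <<'E'
from h import *
for n in('top','scene'):
    i,d=get_image(n);P=cloud(n,d)
    o=cloud(n,np.load(n+'0.npy'))
    for nm,Q in(('before',o),('now',P)):
        k=(Q[...,2]>.073)&(Q[...,2]<.11)&(Q[...,1]<.215)&(Q[...,1]>.175)&(Q[...,0]>.47)&(Q[...,0]<.66)
        m,l,s,c=cv2.connectedComponentsWithStats(k.astype(np.uint8))
        for j in range(1,m):
            if s[j,4]>4:
                q=Q[l==j];t=q[q[:,2]>q[:,2].max()-.008];print(n,nm,s[j,4],t.mean(0).round(4),t[:,2].max().round(4))
a=cv2.imread('pics/scene0.png');a=cv2.resize(a,(560,420))[220:280,180:260];b=i[220:280,180:260,::-1]
cv2.imwrite('pics/cmp.png',cv2.resize(np.hstack([a,b]),None,fx=5,fy=5))
E
```

```text
top before 30 [0.6197 0.1996 0.0906] 0.0959
top before 25 [0.5817 0.1962 0.0896] 0.0932
top before 31 [0.5467 0.193  0.0897] 0.0937
top before 25 [0.5111 0.1902 0.0903] 0.0943
top now 29 [0.6193 0.1987 0.0911] 0.0938
top now 25 [0.5816 0.196  0.0896] 0.0937
top now 31 [0.5466 0.1928 0.0891] 0.0927
top now 25 [0.511  0.1902 0.0901] 0.0938
scene before 49 [0.6177 0.2004 0.0912] 0.0944
scene before 44 [0.58   0.1977 0.0911] 0.0944
scene before 49 [0.5454 0.1945 0.0913] 0.0949
scene before 51 [0.51   0.1914 0.0906] 0.0941
scene now 47 [0.6171 0.2004 0.0915] 0.0949
scene now 45 [0.58   0.1974 0.0915] 0.0956
scene now 49 [0.5453 0.1945 0.091 ] 0.0947
scene now 50 [0.5098 0.1915 0.0911] 0.0946
```

View pics/cmp.png

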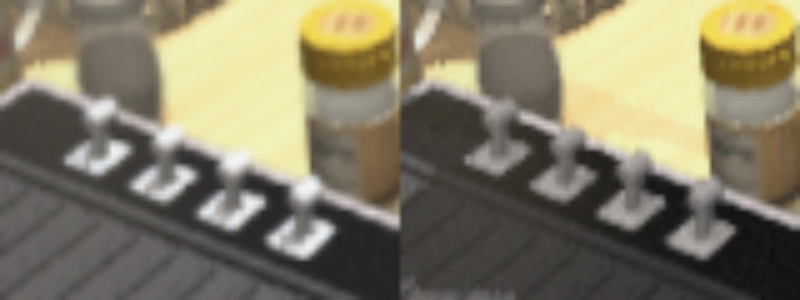

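```bash
python3 - <<'E'
from h import *
i,d=get_image('scene');P=cloud('scene',d);save('s3',i,1.4)
k=(abs(P[...,0]-.68)<.08)&(abs(P[...,1]-.204)<.08)&(P[...,2]>.1)&(P[...,2]<.5)
p=P[k]
for z in np.arange(.12,.3,.01):
    q=p[abs(p[:,2]-z)<.005]
    if len(q):print(z.round(2),len(q),q.min(0).round(3),q.max(0).round(3))
E
```

```text
0.22 5 [0.672 0.209 0.223] [0.689 0.212 0.225]
0.23 50 [0.667 0.189 0.225] [0.687 0.218 0.235]
0.24 71 [0.668 0.19  0.235] [0.687 0.219 0.245]
0.25 76 [0.668 0.19  0.245] [0.686 0.218 0.255]
0.26 63 [0.667 0.191 0.255] [0.685 0.219 0.265]
0.27 120 [0.664 0.17  0.265] [0.689 0.239 0.275]
0.28 187 [0.663 0.162 0.275] [0.692 0.246 0.285]
0.29 213 [0.66  0.156 0.285] [0.697 0.254 0.295]
```

View pics/s3.png

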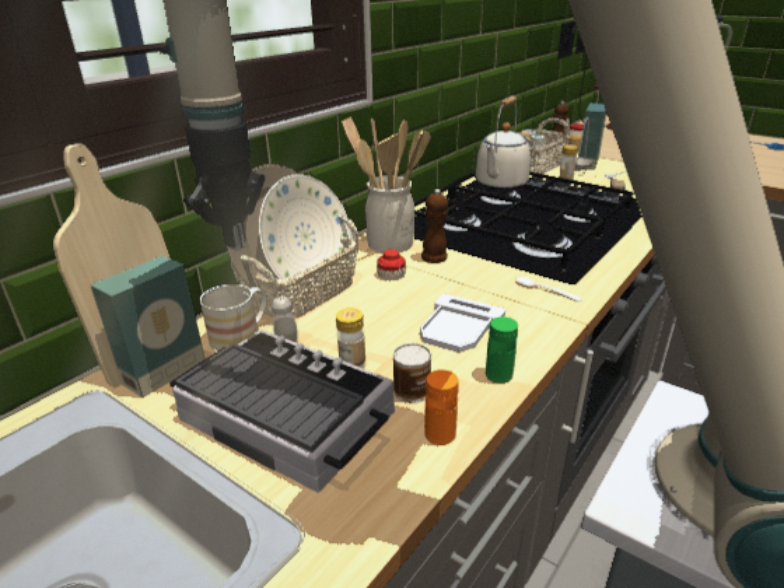

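```bash
python3 - <<'E'
from h import *
tool()
i,d=get_image('scene');tool()
for k,v in camera_model('scene').items(): print(k,np.array(v).round(4).tolist())
P=cloud('scene',d)
i,d2=get_image('top');P2=cloud('top',d2)
k=(abs(P[...,0]-.68)<.03)&(abs(P[...,1]-.204)<.04)&(P[...,2]>.17)&(P[...,2]<.25)
r=np.where(k);print(r[0].max(),r[1][r[0]==r[0].max()])
c=int(np.median(r[1]))
for rr in range(155,190): print(rr,P[rr,c].round(3),d[rr,c].round(3),i is None)
E
```

```text
t 5.35 p [0.679  0.2037 0.2004] xaxis [-0.997 -0.079 -0.   ] jaw [ 0.079 -0.997  0.   ] jawdeg -85.5 F [ 0.5 -1.4  0.1] w 0.0002 q [ 0.19  0.49  1.2  -0.    1.46  1.69]
t 5.4 p [0.6786 0.2036 0.1991] xaxis [-0.997 -0.079  0.002] jaw [ 0.079 -0.997  0.   ] jawdeg -85.5 F [-0.5 -1.   0. ] w 0.0002 q [ 0.19  0.49  1.2  -0.    1.46  1.69]
mtx [[409.0686, 0.0, 286.3941], [0.0, 409.0686, 218.0016], [0.0, 0.0, 1.0]]
distortion [-0.0046, 0.0, 0.0, 0.0, 0.0]
world_from_camera [[-0.8054, 0.2992, -0.5117, 0.0488], [-0.5927, -0.4166, 0.6893, 0.661], [-0.0069, 0.8584, 0.5129, 0.5709], [0.0, 0.0, 0.0, 1.0]]
180 [169]
155 [0.668 0.206 0.275] 0.782 False
156 [0.667 0.207 0.273] 0.782 False
157 [0.667 0.207 0.271] 0.783 False
158 [0.667 0.207 0.269] 0.784 False
159 [0.666 0.208 0.268] 0.783 False
160 [0.666 0.209 0.266] 0.784 False
161 [0.667 0.209 0.264] 0.786 False
162 [0.669 0.208 0.261] 0.789 False
163 [0.67  0.207 0.258] 0.791 False
164 [0.669 0.208 0.256] 0.791 False
165 [0.668 0.209 0.255] 0.79 False
166 [0.669 0.209 0.252] 0.793 False
167 [0.67  0.209 0.25 ] 0.794 False
168 [0.671 0.208 0.248] 0.796 False
169 [0.67  0.209 0.246] 0.796 False
170 [0.669 0.21  0.245] 0.796 False
171 [0.668 0.212 0.243] 0.795 False
172 [0.672 0.209 0.239] 0.8 False
173 [0.671 0.21  0.238] 0.8 False
174 [0.672 0.21  0.235] 0.802 False
175 [0.673 0.21  0.233] 0.804 False
176 [0.672 0.211 0.231] 0.804 False
177 [0.672 0.211 0.229] 0.804 False
178 [0.675 0.209 0.225] 0.809 False
179 [0.675 0.21  0.224] 0.81 False
180 [0.823 0.103 0.139] 1.003 False
181 [0.822 0.105 0.137] 1.002 False
182 [0.819 0.107 0.136] 0.999 False
183 [0.819 0.108 0.134] 1.0 False
184 [0.82  0.108 0.13 ] 1.002 False
185 [0.817 0.11  0.13 ] 0.999 False
186 [0.818 0.11  0.127] 1.001 False
187 [0.816 0.112 0.126] 0.999 False
188 [0.813 0.114 0.124] 0.997 False
189 [0.812 0.116 0.122] 0.997 False
```

```bash
python3 - <<'E'
from h import *
m=camera_model('scene');T=np.array(m['world_from_camera']);K=np.array(m['mtx'])
def proj(p):
    c=np.linalg.inv(T)@np.r_[p,1];return (K@np.array([c[0]/-c[2],-c[1]/-c[2],1]))[:2]*1.4
print('s1 tip',proj([.4527,.1852,.08]),proj([.4527,.1852,.12]));print('s3 tip',proj([.679,.2037,.183]),proj([.679,.2037,.224]))
print('jar top',proj([.568,.101,.1]))
i,d=get_image('scene');save('s4',i[120:220,120:220],6)
E
```

```text
s1 tip [371.89775122 379.70828994] [370.91348995 356.0302013 ]
s3 tip [240.89655779 273.63803849] [236.57181348 248.11222958]
jar top [347.74280785 315.18352029]
```

View pics/s4.png

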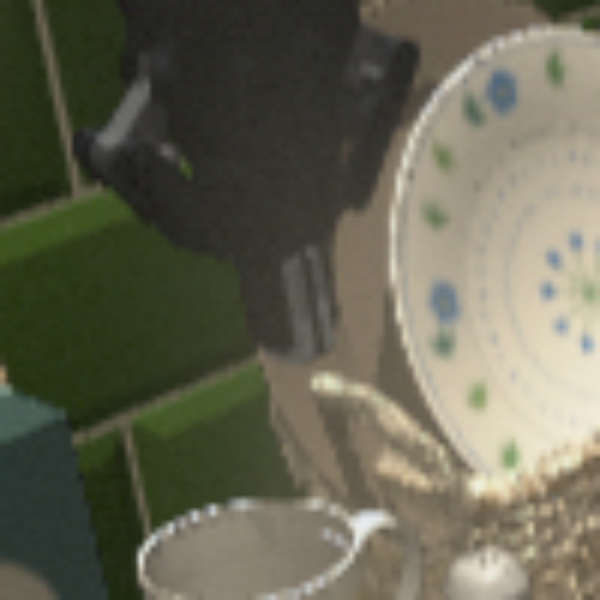

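Toggles untouched. In both pictures the visible fingertips stand about 41 mm higher than the reported TCP implies, while x and y agree. I'll redo the drag with that z correction and check it visually before the contact.

jog_arm --targets '[[0, [-0.056, -0.0044, 0], 0], [0, [-0.056, -0.0044, 0], 0], [0, [-0.056, -0.0044, 0], 0], [0, [-0.056, -0.0044, 0], 0], [0, [0, 0, -0.05], 0], [0, [0, 0, -0.05], 0], [0, [0, 0, -0.02], 0], [0, [0, 0, 0], 0]]'

```text
clock: 6.5
position: [0.4535, 0.1856, 0.0775]
ee_rot: [-0.026, 0.03, -0.706, 0.707]
contact_force: [0.2, 0.6, 0.2]
width: -0.0002
```

```bash
cat >> h.py <<'E'
def tip(rx=.03,ry=.03):
    i,d=get_image('scene');s=manip.get_state();p=s['position'];P=cloud('scene',d)
    k=(abs(P[...,0]-p[0])<rx)&(abs(P[...,1]-p[1])<ry)&(P[...,2]>p[2]-.03)&(P[...,2]<p[2]+.08)
    q=P[k];print('tipz min',np.sort(q[:,2])[:8].round(3),'tcp z',p[2].round(4));return i,P
E
python3 - <<'E'
from h import *
tool();i,P=tip();save('s5',i[180:300,200:320],5)
E
```

```text
t 6.5 p [0.4535 0.1856 0.0775] xaxis [-0.997 -0.079  0.006] jaw [ 0.079 -0.997  0.001] jawdeg -85.5 F [0.2 0.6 0.2] w -0.0002 q [ 0.25  0.27  1.88 -0.    1.    1.74]
tipz min [0.049 0.049 0.049 0.049 0.049 0.049 0.05  0.05 ] tcp z 0.0789
```

View pics/s5.png

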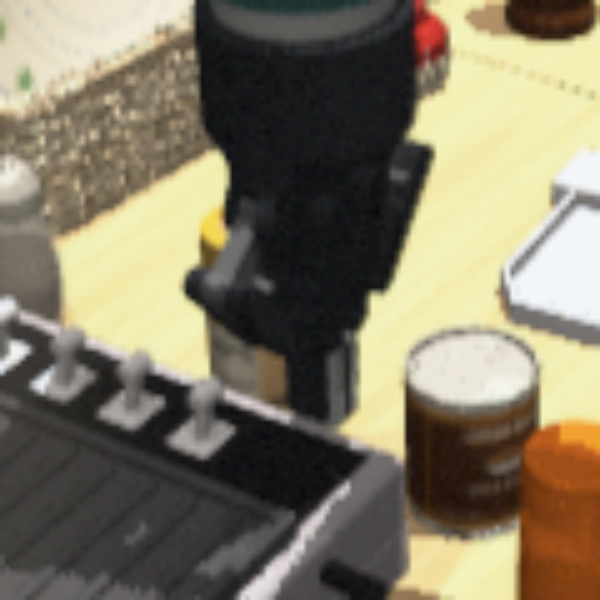

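jog_arm --targets '[[0, [0, 0, -0.02], 0], [0, [0, 0, 0], 0], [0, [0.02, 0.0016, 0], 0], [0, [0.02, 0.0016, 0], 0], [0, [0.02, 0.0016, 0], 0], [0, [0.015, 0.0012, 0], 0]]'

```text
clock: 7.3
position: [0.5322, 0.1924, 0.0611]
ee_rot: [0.028, -0.027, 0.707, -0.706]
contact_force: [-0.6, -1.3, 2.2]
width: 0.0
```

```bash
python3 - <<'E'
from h import *
tool();i,P=tip();save('s6',i[180:300,180:300],5)
E
```

```text
t 7.3 p [0.5322 0.1924 0.0611] xaxis [-0.997 -0.079 -0.002] jaw [ 0.079 -0.997 -0.   ] jawdeg -85.5 F [-0.6 -1.3  2.2] w 0.0 q [ 0.22  0.38  1.74 -0.    1.01  1.72]
tipz min [0.063 0.063 0.064 0.064 0.064 0.064 0.064 0.064] tcp z 0.061
```

View pics/s6.png

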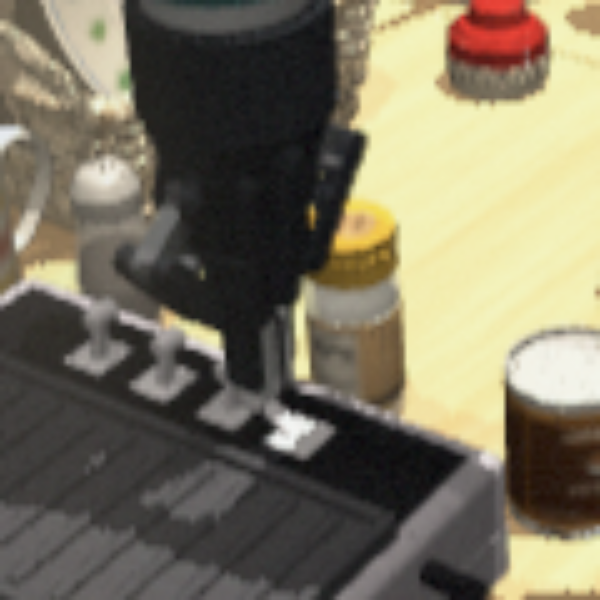

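jog_arm --targets '[[0, [0.02, 0.0016, -0.001], 0], [0, [0.02, 0.0016, 0], 0], [0, [0.02, 0.0016, 0], 0], [0, [0.02, 0.0016, 0], 0], [0, [0.02, 0.0016, 0], 0], [0, [0.02, 0.0016, 0], 0], [0, [0.01, 0.0008, 0], 0], [0, [0, 0, 0], 0], [0.04, [0, 0, 0.05], 0], [0.085, [0, 0, 0.05], 0]]'

```text
clock: 8.6
position: [0.6592, 0.2025, 0.1591]
ee_rot: [-0.027, 0.029, -0.706, 0.707]
contact_force: [0.9, -0.4, 0.8]
width: 0.0358
```

```bash
python3 - <<'E'
from h import *
tool();i,P=tip();save('s7',i[180:300,160:300],5)
i,d=get_image('top');Q=cloud('top',d)
for Q in(P,Q):
        k=(Q[...,2]>.070)&(Q[...,2]<.11)&(Q[...,1]<.215)&(Q[...,1]>.175)&(Q[...,0]>.47)&(Q[...,0]<.66)
        m,l,s,c=cv2.connectedComponentsWithStats(k.astype(np.uint8))
        for j in range(1,m):
            if s[j,4]>4:
                q=Q[l==j];print(s[j,4],q.mean(0).round(4),q[:,2].max().round(4))
E
```

```text
t 8.6 p [0.6592 0.2025 0.1591] xaxis [-0.997 -0.079  0.003] jaw [ 0.079 -0.997  0.   ] jawdeg -85.5 F [ 0.9 -0.4  0.8] w 0.0358 q [0.2  0.48 1.31 0.   1.35 1.69]
tipz min [0.18  0.181 0.181 0.182 0.182 0.182 0.182 0.182] tcp z 0.1681
53 [0.6388 0.2018 0.0765] 0.0834
51 [0.6038 0.1989 0.0771] 0.0837
51 [0.5678 0.1963 0.0771] 0.0836
52 [0.5312 0.1935 0.0776] 0.0844
34 [0.6418 0.2009 0.0777] 0.0833
32 [0.6073 0.1981 0.0776] 0.0836
33 [0.5696 0.1946 0.0766] 0.0828
42 [0.534  0.192  0.0772] 0.0825
```

View pics/s7.png

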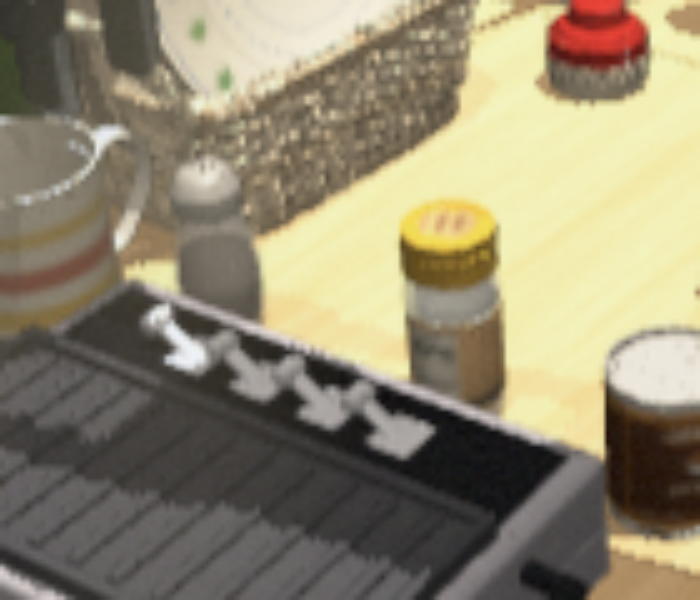

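```bash
python3 - <<'E'
from h import *
tool()
for n in('top','scene'):
    i,d=get_image(n);Q=cloud(n,d)
    k=(Q[...,2]>.096)&(Q[...,2]<.108)&(abs(Q[...,0]-.568)<.04)&(abs(Q[...,1]-.101)<.04);q=Q[k];print(n,q.mean(0).round(4),q.min(0).round(4),q.max(0).round(4))
E
```

```text
t 8.7 p [0.6636 0.2035 0.1661] xaxis [-0.997 -0.079 -0.012] jaw [ 0.079 -0.997 -0.001] jawdeg -85.5 F [0.4 1.  1.3] w 0.0506 q [0.2  0.47 1.31 0.   1.35 1.69]
top [0.5672 0.1003 0.0999] [0.5467 0.0796 0.096 ] [0.5885 0.1213 0.1063]
scene [0.5647 0.1024 0.1001] [0.5445 0.0792 0.096 ] [0.5885 0.1218 0.1028]
```

jog_arm --targets '[[0.06, [-0.032, -0.034, 0], 0], [0.06, [-0.032, -0.034, 0], 0], [0.06, [-0.0325, -0.0345, 0], 0], [0.06, [0, 0, -0.03], 0], [0.06, [0, 0, 0], 0], [0.06, [0, 0, 0], 0]]'

```text
clock: 9.55
position: [0.5642, 0.1004, 0.1284]
ee_rot: [0.028, -0.028, 0.707, -0.707]
contact_force: [0.7, 0.1, 0.4]
width: 0.0605
```

```bash
python3 - <<'E'
from h import *
tool();i,P=tip(.04,.06);save('s8',i,1.4);i,d=get_image('top');save('t8',i,1.4);tool()
E
```

```text
t 9.55 p [0.5642 0.1004 0.1284] xaxis [-0.997 -0.079  0.001] jaw [ 0.079 -0.997 -0.   ] jawdeg -85.5 F [0.7 0.1 0.4] w 0.0605 q [0.05 0.33 1.64 0.   1.18 1.55]
tipz min [0.099 0.099 0.099 0.099 0.099 0.099 0.099 0.099] tcp z 0.1289
t 9.65 p [0.5651 0.1006 0.1292] xaxis [-0.997 -0.079 -0.001] jaw [ 0.079 -0.997  0.   ] jawdeg -85.5 F [ 0.8 -0.6  0.4] w 0.0599 q [ 0.05  0.33  1.64 -0.    1.17  1.55]
```

View pics/s8.png

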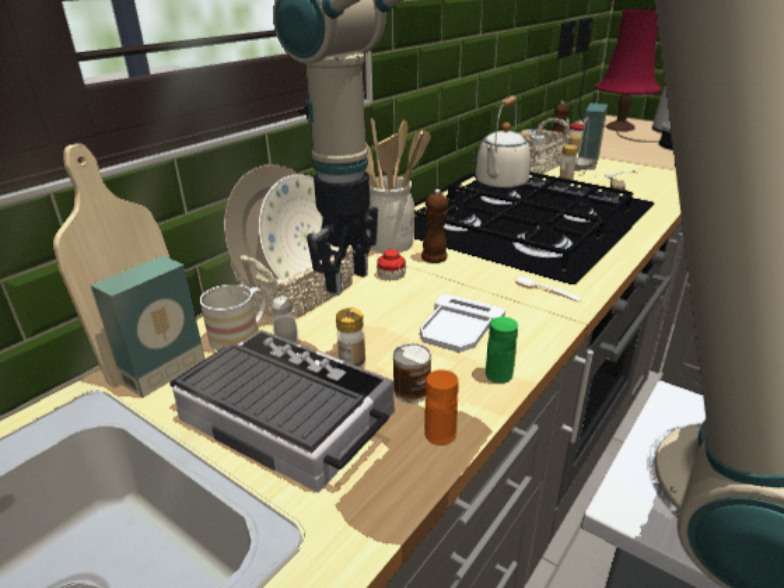

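jog_arm --targets '[[0.06, [0.002, 0.0, -0.04], 0], [0.06, [0, 0, -0.04], 0], [0.06, [0, 0, -0.022], 0], [0.06, [0, 0, 0], 0], [0.06, [0, 0, 0], 0]]'

```text
clock: 10.28
position: [0.5677, 0.1004, 0.0279]
ee_rot: [-0.029, 0.027, -0.707, 0.707]
contact_force: [0.4, 0.2, 0.4]
width: 0.06
```

```bash
python3 - <<'E'
from h import *
tool();i,d=get_image('scene');save('s9',i[180:300,180:300],5)
E
```

```text
t 10.28 p [0.5677 0.1004 0.0279] xaxis [-0.997 -0.079 -0.002] jaw [ 0.079 -0.997  0.   ] jawdeg -85.5 F [0.4 0.2 0.4] w 0.06 q [ 0.05  0.43  1.76 -0.    0.95  1.55]
```

View pics/s9.png

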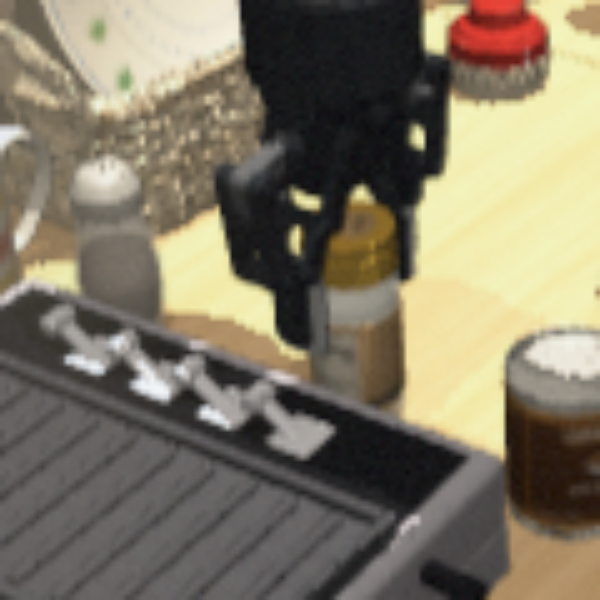

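jog_arm --targets '[[0.03, [0, 0, 0], 0], [0.03, [0, 0, 0], 0], [0.03, [0, 0, 0], 0], [0.03, [0, 0, 0], 0], [0.03, [0, 0, 0.02], 0], [0.03, [0, 0, 0.03], 0], [0.03, [0, 0, 0.03], 0], [0.03, [0, 0, 0], 0]]' --force 30

```text
clock: 11.32
position: [0.5681, 0.1003, 0.1091]
ee_rot: [0.03, -0.026, 0.707, -0.707]
contact_force: [0.8, 0.1, -1.1]
width: 0.0422
```

```bash
python3 - <<'E'
from h import *
tool();i,d=get_image('scene');save('s10',i[150:300,180:330],4)
E
```

```text
t 11.32 p [0.5681 0.1003 0.1091] xaxis [-0.997 -0.079 -0.005] jaw [ 0.079 -0.997  0.   ] jawdeg -85.5 F [ 0.8  0.1 -1.1] w 0.0422 q [0.05 0.35 1.66 0.   1.13 1.55]
```

View pics/s10.png

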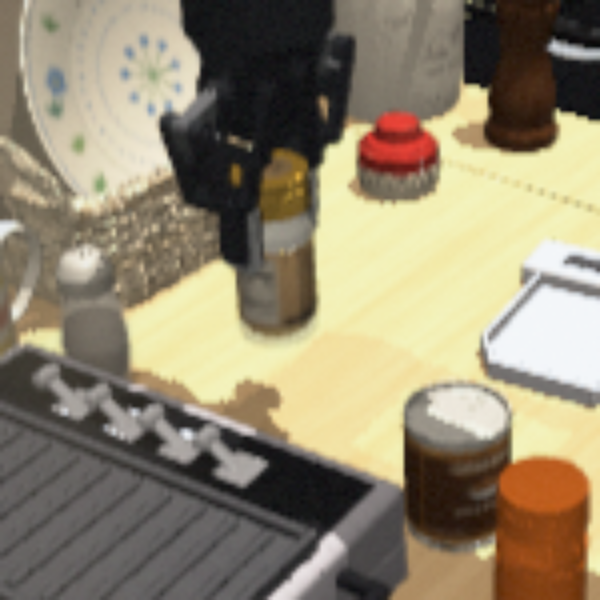

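jog_arm --targets '[[0.03, [0.02, -0.02, 0], 0], [0.03, [0.03, -0.03, 0], 0], [0.03, [0.03, -0.03, 0], 0], [0.03, [0.03, -0.03, 0], 0], [0.03, [0.022, -0.02, 0], 0], [0.03, [0, 0, -0.02], 0], [0.03, [0, 0, -0.03], 0], [0.03, [0, 0, -0.02], 0], [0.03, [0, 0, 0], 0]]'

```text
clock: 12.5
position: [0.6964, -0.0308, 0.0328]
ee_rot: [0.025, -0.03, 0.707, -0.706]
contact_force: [0.8, 0.1, -1.1]
width: 0.0421
```

```bash
python3 - <<'E'
from h import *
tool();i,d=get_image('scene');save('s11',i[130:280,180:330],4);tool()
E
```

```text
t 12.5 p [ 0.6964 -0.0308  0.0328] xaxis [-0.997 -0.078  0.007] jaw [ 0.078 -0.997 -0.001] jawdeg -85.5 F [ 0.8  0.1 -1.1] w 0.0421 q [-0.14  0.58  1.45 -0.    1.11  1.35]
t 12.55 p [ 0.6976 -0.0307  0.0345] xaxis [-0.997 -0.078  0.003] jaw [ 0.078 -0.997 -0.   ] jawdeg -85.5 F [ 0.5 -0.2 -0.3] w 0.0424 q [-0.14  0.58  1.45 -0.    1.11  1.35]
```

View pics/s11.png

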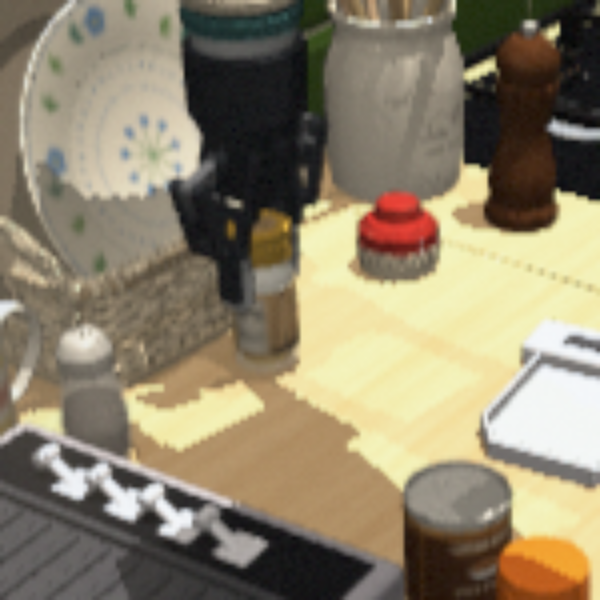

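jog_arm --targets '[[0.03, [0, 0, -0.003], 0], [0.03, [0, 0, -0.003], 0], [0.03, [0, 0, 0], 0], [0.03, [0, 0, 0], 0]]'

```text
clock: 13.05
position: [0.6985, -0.0298, 0.0312]
ee_rot: [-0.028, 0.028, -0.706, 0.707]
contact_force: [-0.2, -0.1, -0.5]
width: 0.0427
```

jog_arm --targets '[[0.03, [0, 0, -0.002], 0], [0.03, [0, 0, 0], 0], [0.03, [0, 0, -0.001], 0], [0.03, [0, 0, 0], 0]]'

```text
clock: 13.55
position: [0.6984, -0.0299, 0.0283]
ee_rot: [-0.028, 0.028, -0.707, 0.707]
contact_force: [-0.1, 0.2, 2.7]
width: 0.0421
```

jog_arm --targets '[[0.05, [0, 0, 0], 0], [0.065, [0, 0, 0], 0], [0.065, [0, 0, 0], 0], [0.065, [0, 0, 0], 0], [0.065, [0, 0, 0.03], 0], [0.065, [0, 0, 0.05], 0], [0.065, [0, 0, 0.05], 0], [0.065, [-0.05, -0.02, 0], 0], [0.065, [-0.05, -0.03, 0], 0]]'

```text
clock: 14.68
position: [0.5979, -0.0799, 0.1585]
ee_rot: [-0.029, 0.028, -0.706, 0.707]
contact_force: [0.2, -1.4, -0.1]
width: 0.0647
```

```bash
python3 - <<'E'
from g import *
tool();i,d=get_image('scene');save('s12',i,1.4)
i,P,m=tray();save('t12',i,1.4)
p=P[m&(P[...,2]>.001)&(P[...,2]<.025)]
print('tray',len(p),rect(p))
fl=p[(p[:,1]<-.145)];fl=fl[fl[:,2]>.008];print('flange',rect(fl))
E
```

```text
t 14.68 p [ 0.5979 -0.0799  0.1585] xaxis [-0.997 -0.081 -0.002] jaw [ 0.081 -0.997  0.001] jawdeg -85.4 F [ 0.2 -1.4 -0.1] w 0.0647 q [-0.25  0.35  1.53 -0.    1.26  1.24]
tray 1667 [[485.2, -103.9], [126.2, 148.5], 13.0]
flange [[498.2, -166.1], [124.1, 26.9], 8.3]
```

View pics/s12.png

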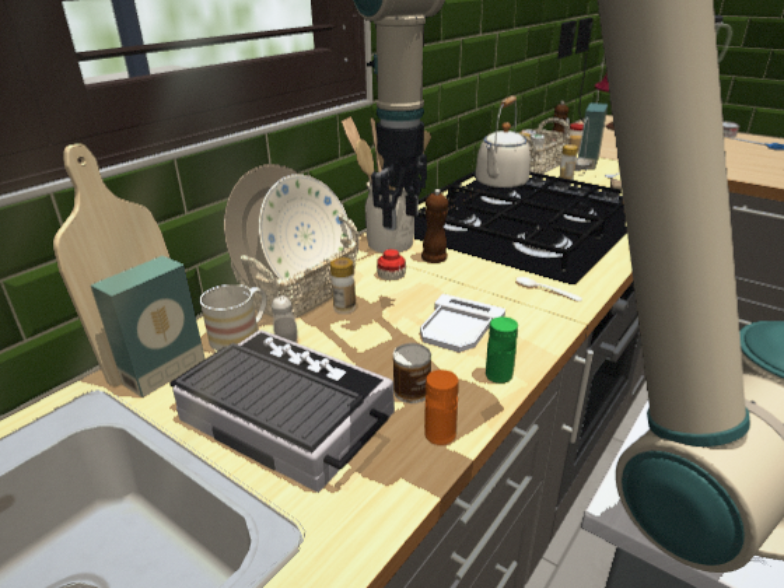

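View pics/t12.png

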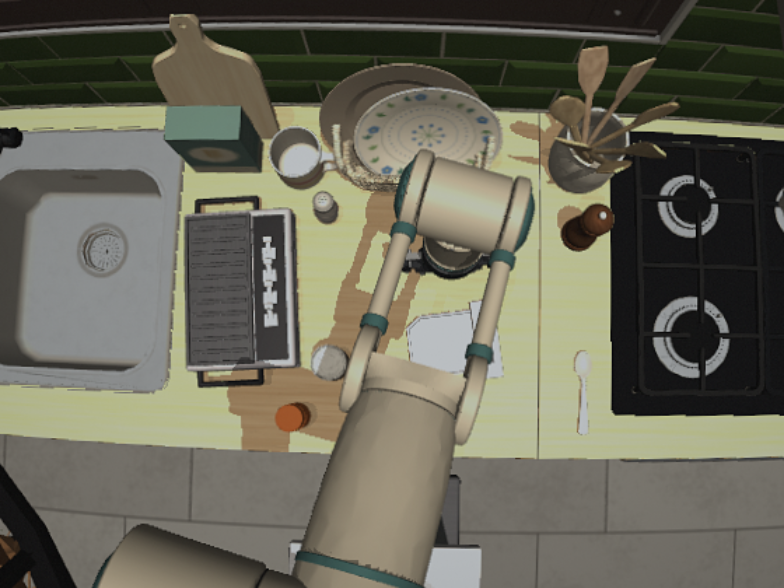

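jog_arm --targets '[[0.065, [-0.033, -0.026, 0], 0.068], [0.065, [-0.033, -0.026, 0], 0], [0.065, [-0.033, -0.026, 0], 0], [0.065, [0, 0, -0.05], 0], [0.065, [0, 0, -0.05], 0], [0.065, [0, 0, -0.03], 0], [0.065, [0, 0, 0], 0]]'

```text
clock: 15.7
position: [0.4987, -0.1571, 0.0257]
ee_rot: [0.051, -0.053, 0.706, -0.704]
contact_force: [0.3, 0.3, 0.6]
width: 0.065
```

```bash
python3 - <<'E'
from g import *
tool();i,d=get_image('scene');save('s13',i[160:280,280:400],5)
E
```

```text
t 15.7 p [ 0.4987 -0.1571  0.0257] xaxis [-0.989 -0.147  0.004] jaw [ 0.147 -0.989 -0.003] jawdeg -81.6 F [0.3 0.3 0.6] w 0.065 q [-0.44  0.37  1.88  0.    0.9   0.99]
```

View pics/s13.png

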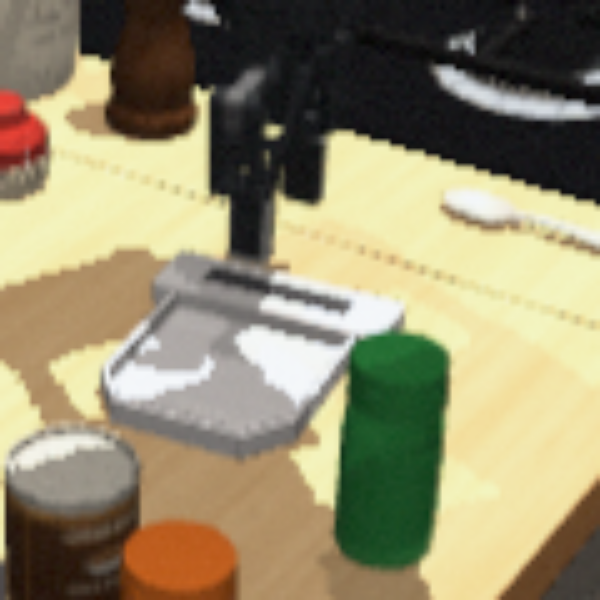

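```bash
python3 - <<'E'
from g import *
i,d=get_image('scene');P=cloud('scene',d)
for c in(326,329,332):
    for r in range(204,216): print(c,r,P[r,c].round(3),i[r,c])
E
```

```text
326 204 [ 0.498 -0.109  0.081] [20 18 23]
326 205 [ 0.5   -0.112  0.076] [24 21 26]
326 206 [ 0.501 -0.114  0.072] [24 26 25]
326 207 [ 0.498 -0.109  0.073] [23 23 23]
326 208 [ 0.499 -0.111  0.069] [17 24 23]
326 209 [ 0.499 -0.111  0.066] [38 39 40]
326 210 [ 0.501 -0.116  0.059] [91 82 71]
326 211 [ 0.502 -0.117  0.056] [133 115  93]
326 212 [ 0.549 -0.199 -0.001] [147 136 122]
326 213 [ 0.531 -0.169  0.016] [135 130 129]
326 214 [ 0.527 -0.161  0.018] [94 93 91]
326 215 [ 0.524 -0.156  0.018] [49 47 49]
329 204 [ 0.491 -0.111  0.082] [19 23 21]
329 205 [ 0.492 -0.114  0.078] [20 21 26]
329 206 [ 0.49  -0.111  0.077] [26 29 30]
329 207 [ 0.492 -0.114  0.072] [24 26 25]
329 208 [ 0.492 -0.114  0.069] [20 23 25]
329 209 [ 0.491 -0.113  0.067] [20 20 22]
329 210 [ 0.491 -0.114  0.064] [52 51 50]
329 211 [ 0.493 -0.117  0.059] [106  93  76]
329 212 [ 0.541 -0.201  0.   ] [134 117  95]
329 213 [ 0.524 -0.173  0.016] [138 130 122]
329 214 [ 0.522 -0.168  0.016] [116 113 112]
329 215 [ 0.519 -0.164  0.016] [66 64 65]
332 204 [ 0.486 -0.118  0.081] [73 72 70]
332 205 [ 0.488 -0.122  0.075] [74 73 71]
332 206 [ 0.488 -0.122  0.073] [73 71 70]
332 207 [ 0.486 -0.119  0.072] [81 80 78]
332 208 [ 0.487 -0.121  0.067] [87 85 83]
332 209 [ 0.487 -0.121  0.065] [91 91 87]
332 210 [ 0.487 -0.121  0.062] [91 90 84]
332 211 [ 0.486 -0.12   0.06 ] [95 92 88]
332 212 [ 0.486 -0.12   0.057] [127 109  89]
332 213 [ 0.531 -0.202  0.   ] [146 127 107]
332 214 [ 0.517 -0.176  0.014] [143 137 130]
332 215 [ 0.514 -0.17   0.015] [115 113 110]
```

jog_arm --targets '[[0.065, [0, 0, -0.02], 0], [0.065, [0, 0, -0.012], 0], [0.065, [0, 0, -0.006], 0], [0.065, [0, 0, 0], 0], [0.065, [0, 0, 0], 0]]'

```text
clock: 16.42
position: [0.4998, -0.1581, -0.0098]
ee_rot: [-0.052, 0.052, -0.705, 0.705]
contact_force: [-0.5, -0.1, 0.4]
width: 0.065
```

```bash
python3 - <<'E'
from g import *
tool();i,d=get_image('scene');save('s14',i[160:280,280:400],5);P=cloud('scene',d)
for c in (326,329,331):
  for r in range(212,236): 
    if i[r,c].sum()<300 and P[r,c,2]<.04:print(c,r,P[r,c].round(3),i[r,c])
E
```

```text
t 16.43 p [ 0.4998 -0.1581 -0.0098] xaxis [-0.989 -0.146 -0.001] jaw [ 0.146 -0.989  0.001] jawdeg -81.6 F [-0.5 -0.1  0.4] w 0.065 q [-0.44  0.42  1.92 -0.    0.8   0.98]
326 218 [ 0.498 -0.113  0.039] [26 25 28]
326 219 [ 0.497 -0.11   0.037] [26 25 28]
326 220 [ 0.497 -0.111  0.034] [22 24 24]
326 221 [ 0.496 -0.11   0.032] [23 23 27]
326 222 [ 0.497 -0.112  0.027] [50 50 50]
326 223 [ 0.501 -0.118  0.02 ] [99 97 94]
329 219 [ 0.49  -0.115  0.038] [22 24 26]
329 220 [ 0.489 -0.112  0.037] [21 19 21]
329 221 [ 0.49  -0.114  0.032] [19 21 21]
329 222 [ 0.49  -0.114  0.029] [17 20 17]
329 223 [ 0.491 -0.116  0.025] [65 64 65]
331 218 [ 0.487 -0.119  0.039] [44 47 45]
331 219 [ 0.487 -0.118  0.037] [55 54 54]
331 220 [ 0.486 -0.118  0.034] [58 59 56]
331 221 [ 0.487 -0.12   0.03 ] [59 61 58]
331 222 [ 0.486 -0.118  0.029] [64 64 64]
331 223 [ 0.487 -0.119  0.025] [81 80 79]
331 224 [ 0.488 -0.122  0.02 ] [98 97 94]
```

View pics/s14.png

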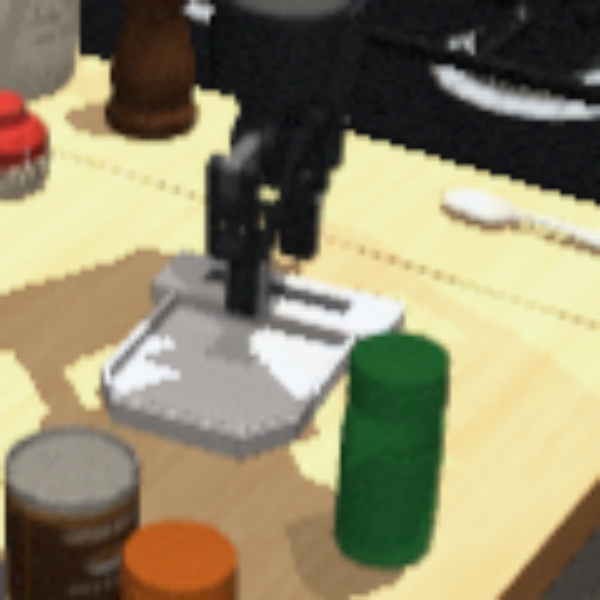

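jog_arm --targets '[[0.065, [0, 0, -0.004], 0], [0.065, [0, 0, -0.003], 0], [0.065, [0, 0, -0.001], 0], [0.065, [0, 0, 0], 0]]'

```text
clock: 16.98
position: [0.4992, -0.1578, -0.0184]
ee_rot: [0.052, -0.052, 0.705, -0.705]
contact_force: [-0.9, -0.2, 0.0]
width: 0.0649
```

jog_arm --targets '[[0.03, [0, 0, 0], 0], [0.03, [0, 0, 0], 0], [0.03, [0, 0, 0], 0], [0.03, [0, 0, 0], 0], [0.03, [0, 0, 0], 0]]' --force 25

```text
clock: 17.6
position: [0.4996, -0.1582, -0.018]
ee_rot: [-0.052, 0.052, -0.705, 0.705]
contact_force: [-0.6, -1.7, 3.4]
width: 0.0393
```

```bash
python3 - <<'E'
from g import *
tool();i,d=get_image('scene');save('s15',i[160:280,280:400],5)
E
```

```text
t 17.6 p [ 0.4996 -0.1582 -0.018 ] xaxis [-0.989 -0.147 -0.   ] jaw [ 0.147 -0.989  0.001] jawdeg -81.6 F [-0.6 -1.7  3.4] w 0.0393 q [-0.44  0.43  1.92 -0.    0.78  0.98]
```

View pics/s15.png

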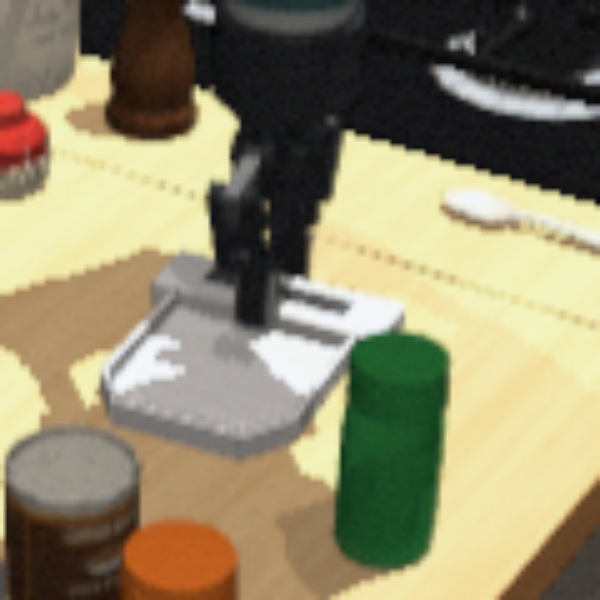

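jog_arm --targets '[[0.03, [0.01, 0.001, 0], -0.01], [0.03, [0.016, 0.001, 0], -0.015], [0.03, [0.02, 0.002, 0], -0.02], [0.03, [0.02, 0.002, 0], -0.023], [0.03, [0.016, 0.001, 0], 0], [0.03, [0.01, 0.001, 0], 0], [0.03, [0.0055, 0, 0], 0], [0.03, [0, 0, 0], 0]]'

```text
clock: 18.65
position: [0.5944, -0.149, -0.0181]
ee_rot: [0.026, -0.03, 0.707, -0.706]
contact_force: [-5.4, -0.6, 8.7]
width: 0.0395
```

```bash
python3 - <<'E'
from g import *
tool();i,d=get_image('scene');save('s16',i,1.4)
i,d=get_image('top');save('t16',i,1.4)
E
```

```text
t 18.65 p [ 0.5944 -0.149  -0.0181] xaxis [-0.997 -0.08   0.005] jaw [ 0.08  -0.997 -0.002] jawdeg -85.4 F [-5.4 -0.6  8.7] w 0.0395 q [-0.36  0.53  1.71 -0.    0.9   1.13]
```

View pics/s16.png

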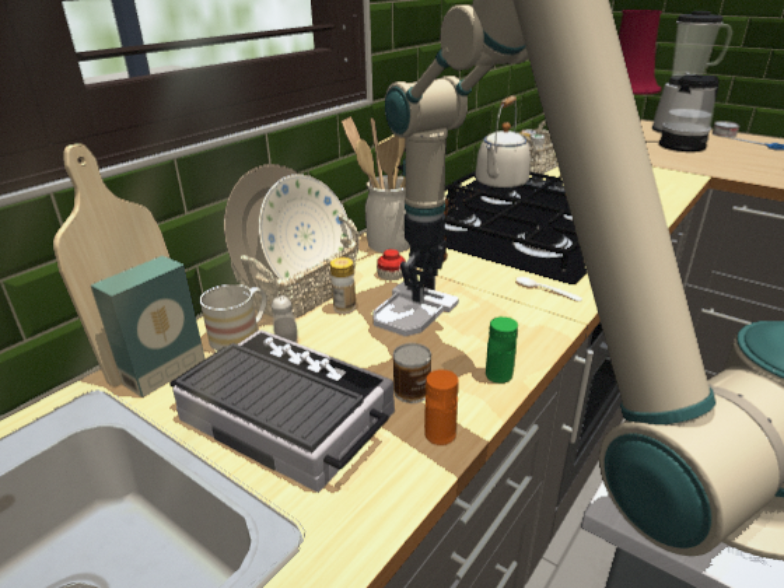

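View pics/t16.png

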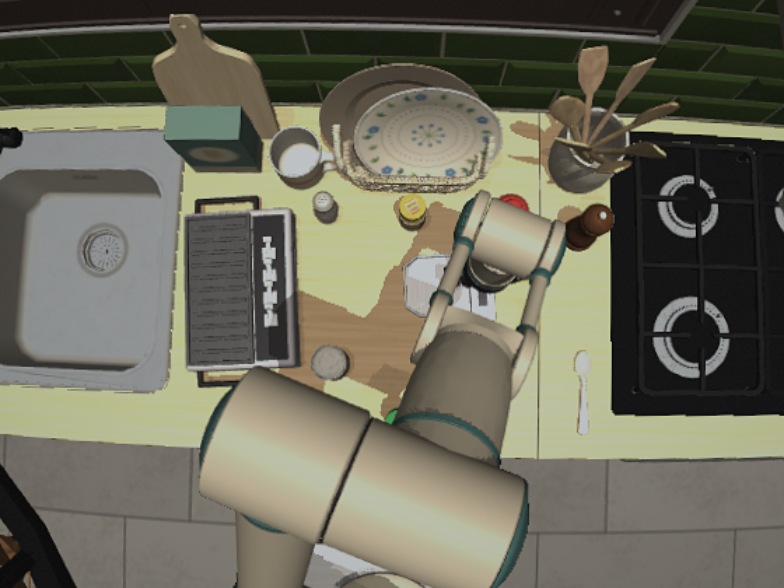

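jog_arm --targets '[[0.03, [-0.001, 0.01, 0], 0], [0.03, [-0.0015, 0.02, 0], 0], [0.03, [-0.002, 0.025, 0], 0], [0.03, [-0.002, 0.025, 0], 0], [0.03, [-0.002, 0.025, 0], 0], [0.03, [-0.0015, 0.02, 0], 0], [0.03, [-0.0015, 0.015, 0], 0], [0.03, [-0.0005, 0.01, 0], 0], [0.03, [0, 0, 0], 0]]'

```text
clock: 19.88
position: [0.5849, 0.0017, -0.018]
ee_rot: [0.028, -0.028, 0.707, -0.706]
contact_force: [-0.4, 1.3, 6.4]
width: 0.0392
```

```bash
python3 - <<'E'
from g import *
tool();i,d=get_image('scene');save('s17',i[160:300,200:360],5);S=cloud('scene',d)
i,d=get_image('top');save('t17',i[110:300,120:360],3.3);P=cloud('top',d)
M=np.array([.5725,.160]);u=np.array([-.0785,.9969]);v=np.array([u[1],-u[0]]) # v ~ +x
for nm,Q in(('scene',S),('top',P)):
    q=Q[(Q[...,2]>.008)&(Q[...,2]<.026)&(Q[...,0]>.49)&(Q[...,0]<.68)&(Q[...,1]<.155)&(Q[...,1]>-.05)]
    a=(q[:,:2]-M)@u;l=(q[:,:2]-M)@v
    for s in np.arange(-.2,0,.01):
        k=abs(a-s)<.005
        if k.sum()>3: print(nm,s.round(2),k.sum(),l[k].min().round(4),l[k].max().round(4))
    print('nose',np.sort(a)[-5:].round(4))
E
```

```text
t 19.88 p [ 0.5849  0.0017 -0.018 ] xaxis [-0.997 -0.079 -0.   ] jaw [ 0.079 -0.997 -0.002] jawdeg -85.5 F [-0.4  1.3  6.4] w 0.0392 q [-0.12  0.5   1.79  0.    0.86  1.37]
scene -0.19 13 0.0878 0.0926
scene -0.18 52 -0.0664 0.0929
scene -0.17 72 -0.0675 0.0611
scene -0.16 80 -0.0671 0.0597
scene -0.15 88 -0.0662 0.062
scene -0.14 143 -0.063 0.0606
scene -0.13 47 -0.0533 0.0495
scene -0.12 14 -0.0543 0.0482
scene -0.11 17 -0.0548 0.0491
scene -0.1 19 -0.0554 0.0515
scene -0.09 22 -0.0552 0.0496
scene -0.08 26 -0.055 0.0495
scene -0.07 29 -0.0547 0.0488
scene -0.06 21 -0.0553 0.0498
scene -0.05 7 -0.0532 0.0486
nose [-0.0535 -0.0532 -0.0526 -0.0519 -0.0515]
top -0.18 28 -0.0645 -0.0177
top -0.17 89 -0.0667 -0.0198
top -0.16 81 -0.0663 -0.0241
top -0.15 82 -0.0657 -0.0234
top -0.14 61 -0.0672 -0.0205
top -0.13 11 -0.0533 -0.0149
top -0.12 8 -0.0542 -0.0046
top -0.11 11 -0.0545 -0.0182
top -0.1 11 -0.0538 -0.018
top -0.09 10 -0.0531 -0.0057
top -0.08 11 -0.0527 0.0163
top -0.07 8 -0.0544 -0.0519
top -0.06 10 -0.0543 -0.0395
top -0.05 11 0.0408 0.0485
top -0.04 13 0.0019 0.0414
top -0.03 61 -0.0357 0.0335
nose [-0.0002  0.      0.0001  0.0006  0.0006]
```

View pics/s17.png

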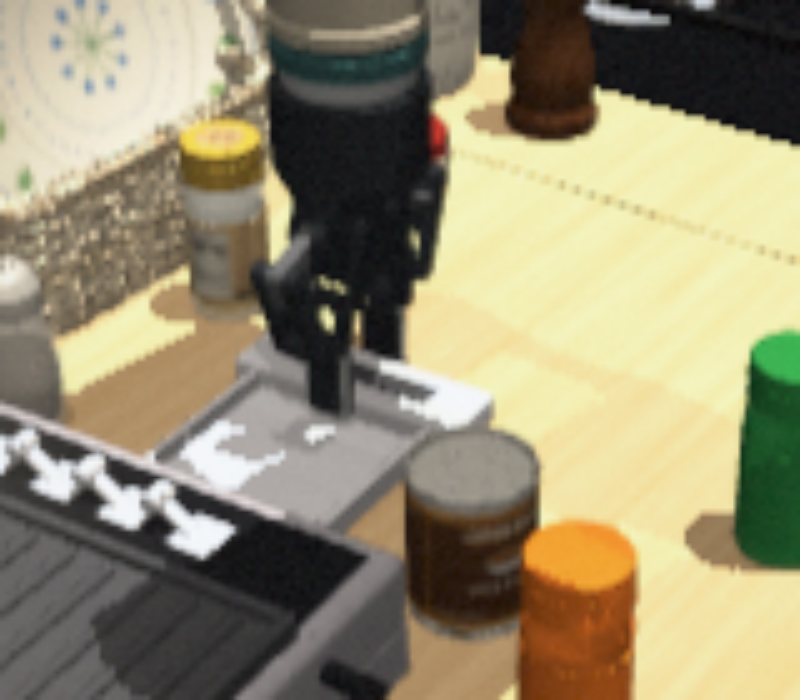

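View pics/t17.png

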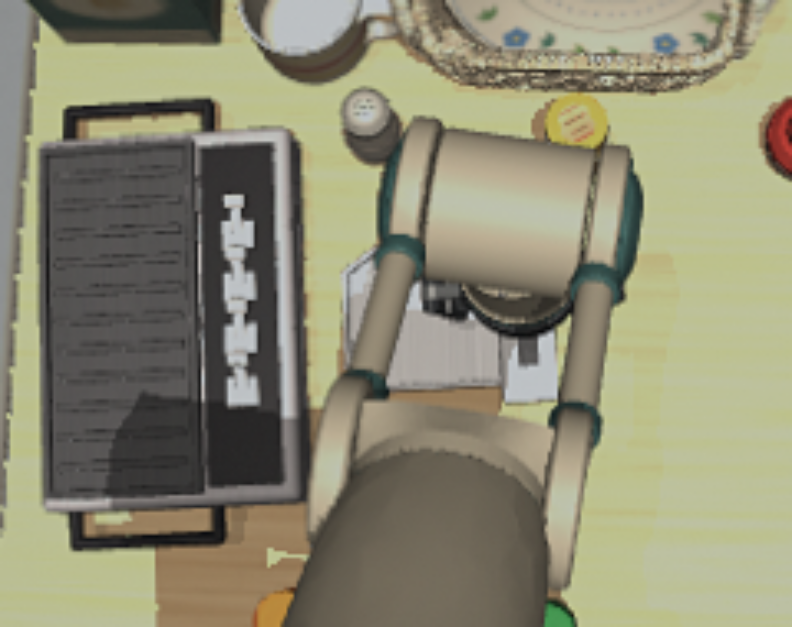

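```bash
python3 - <<'E'
from g import *
M=np.array([.5725,.160]);u=np.array([-.0785,.9969]);v=np.array([u[1],-u[0]])
for n in('scene','top'):
    i,d=get_image(n);Q=cloud(n,d)
    q=Q[(Q[...,2]>.056)&(Q[...,2]<.069)&(Q[...,0]>.35)&(Q[...,0]<.8)&(Q[...,1]<.36)&(Q[...,1]>.12)]
    a=(q[:,:2]-M)@u;l=(q[:,:2]-M)@v
    for s in np.arange(0.01,.18,.01):
        k=(abs(a-s)<.005)&(abs(l)<.15)
        if k.sum()>3: print(n,s.round(2),k.sum(),np.sort(l[k])[[0,1,-2,-1]].round(4))
    for L in np.arange(-.1,.11,.04):
        k=abs(l-L)<.005; print('face',L.round(2),np.sort(a[k])[:2].round(4))
E
```

```text
scene 0.01 271 [-0.1302 -0.1301  0.1252  0.1281]
scene 0.02 270 [-0.1313 -0.1309  0.1257  0.1278]
scene 0.03 239 [-0.1312 -0.1304  0.1256  0.1278]
scene 0.04 365 [-0.1303 -0.13    0.1257  0.1285]
scene 0.05 358 [-0.1311 -0.1302  0.1253  0.128 ]
scene 0.06 32 [-0.131  -0.1302 -0.1187 -0.0279]
scene 0.07 53 [-0.1301 -0.1301  0.1035  0.1153]
scene 0.08 58 [-0.1312 -0.1306  0.0781  0.0936]
scene 0.09 73 [-0.1313 -0.1313  0.1134  0.1171]
scene 0.1 77 [-0.1306 -0.1304  0.092   0.1162]
scene 0.11 69 [-0.1308 -0.1308  0.1086  0.1168]
scene 0.12 78 [-0.1316 -0.1313  0.1151  0.1169]
scene 0.13 67 [-0.1307 -0.1307  0.0961  0.1112]
scene 0.14 62 [-0.1304 -0.1302  0.1102  0.1171]
scene 0.15 76 [-0.1309 -0.1308  0.0934  0.095 ]
scene 0.16 82 [-0.131  -0.1309  0.0935  0.1117]
scene 0.17 412 [-0.1304 -0.1302  0.125   0.1252]
face -0.1 [0.0005 0.0005]
face -0.06 [0.001  0.0014]
face -0.02 [0.0003 0.0022]
face 0.02 [-0.001   0.0019]
face 0.06 [0.0005 0.0036]
face 0.1 [0.0001 0.0005]
top 0.01 503 [-0.1284 -0.1282  0.1291  0.1294]
top 0.02 493 [-0.1278 -0.1278  0.128   0.128 ]
top 0.03 446 [-0.1294 -0.1275  0.1281  0.1283]
top 0.04 364 [-0.1293 -0.1292  0.1292  0.1297]
top 0.05 490 [-0.1287 -0.1286  0.1298  0.1301]
top 0.06 507 [-0.1285 -0.1284  0.1282  0.1309]
top 0.07 160 [-0.128  -0.1278  0.1281  0.1283]
top 0.08 305 [-0.1297 -0.1294  0.1285  0.1288]
top 0.09 276 [-0.1293 -0.1292  0.1301  0.1304]
top 0.1 276 [-0.1289 -0.1288  0.1298  0.1305]
top 0.11 288 [-0.1285 -0.1285  0.1251  0.1256]
top 0.12 282 [-0.1302 -0.1302  0.1263  0.1271]
top 0.13 279 [-0.13   -0.1299  0.1275  0.1279]
top 0.14 287 [-0.1295 -0.1294  0.1281  0.1285]
top 0.15 265 [-0.1292 -0.1292  0.1264  0.1265]
top 0.16 267 [-0.1309 -0.1287  0.1265  0.1266]
top 0.17 155 [-0.1283 -0.1282  0.1278  0.1283]
face -0.1 [-0.0024 -0.0022]
face -0.06 [0.0006 0.0006]
face -0.02 [0.0012 0.0015]
face 0.02 [0.0005 0.0008]
face 0.06 [0.0009 0.0012]
face 0.1 [-0.0017 -0.0014]
```

jog_arm --targets '[[0.03, [0.0015, 0.005, 0], 0], [0.03, [-0.001, 0.013, 0], 0], [0.03, [-0.001, 0.013, 0], 0], [0.03, [-0.001, 0.013, 0], 0], [0.03, [0, 0, 0], 0]]'

```text
clock: 20.7
position: [0.5834, 0.0453, -0.018]
ee_rot: [0.028, -0.028, 0.707, -0.706]
contact_force: [0.7, -0.7, 5.8]
width: 0.0392
```

jog_arm --targets '[[0.03, [-0.001, 0.012, 0], 0], [0.03, [-0.001, 0.012, 0], 0], [0.03, [-0.001, 0.012, 0], 0], [0.03, [0, 0, 0], 0]]'

```text
clock: 21.2
position: [0.5804, 0.0811, -0.018]
ee_rot: [0.028, -0.028, 0.707, -0.706]
contact_force: [0.3, -0.0, 6.1]
width: 0.0396
```

```bash
python3 - <<'E'
from g import *
tool();i,d=get_image('scene');save('s18',i[160:300,180:340],5)
E
```

```text
t 21.2 p [ 0.5804  0.0811 -0.018 ] xaxis [-0.997 -0.078 -0.   ] jaw [ 0.078 -0.997 -0.001] jawdeg -85.5 F [ 0.3 -0.   6.1] w 0.0396 q [0.02 0.5  1.78 0.   0.86 1.51]
```

View pics/s18.png

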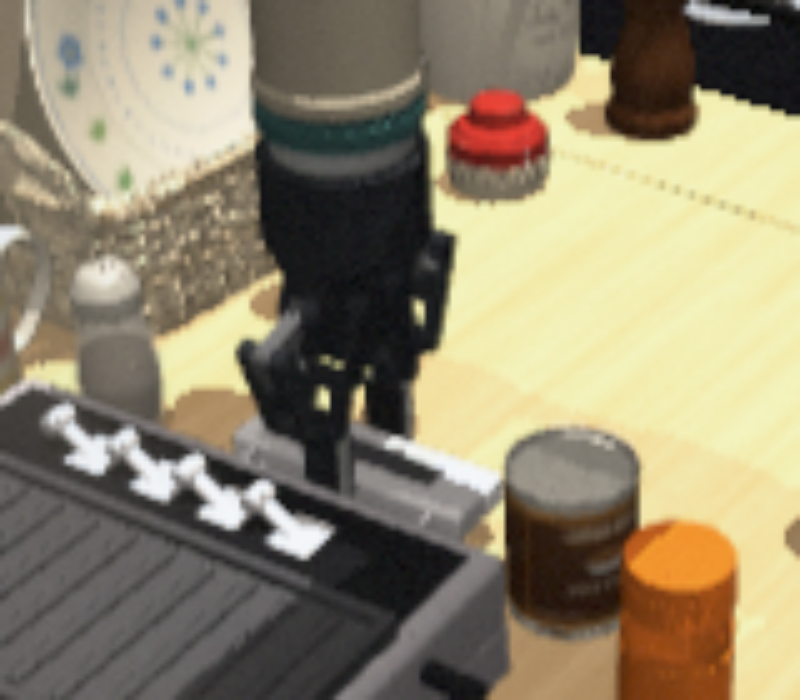

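jog_arm --targets '[[0.06, [0, 0, 0], 0], [0.06, [0, 0, 0], 0], [0.06, [0, 0, 0], 0], [0.06, [0, 0, 0.03], 0], [0.06, [0, 0, 0.05], 0], [0.06, [0, 0, 0.05], 0], [0.08, [0.002, -0.028, 0], 0.18], [0.08, [0.002, -0.028, 0], 0.18], [0.08, [0, 0, 0], 0.18], [0.08, [0, 0, 0], 0.18]]'

```text
clock: 22.5
position: [0.584, 0.0237, 0.1115]
ee_rot: [0.276, -0.277, 0.651, -0.651]
contact_force: [0.1, 0.2, 0.4]
width: 0.08
```

jog_arm --targets '[[0.08, [0, 0, 0], 0.18], [0.08, [0, 0, 0], 0.18], [0.08, [0, 0, 0], 0.18], [0.08, [0, 0, 0], 0.18], [0.08, [0, 0, 0], 0.13], [0.08, [0, 0, 0], 0]]'

```text
clock: 23.25
position: [0.584, 0.0242, 0.1115]
ee_rot: [-0.519, 0.519, -0.481, 0.48]
contact_force: [-1.1, 0.4, 0.2]
width: 0.0799
```

```bash
python3 - <<'E'
from g import *
tool();i,d=get_image('scene');save('s19',i[130:300,160:350],4);S=cloud('scene',d)
M=np.array([.5725,.160]);u=np.array([-.0785,.9969]);v=np.array([u[1],-u[0]])
i,d=get_image('top');P=cloud('top',d);save('t19',i,1.4)
for nm,Q in(('scene',S),('top',P)):
    q=Q[(Q[...,2]>.008)&(Q[...,2]<.026)&(Q[...,0]>.49)&(Q[...,0]<.66)&(Q[...,1]<.155)&(Q[...,1]>0)]
    a=(q[:,:2]-M)@u;l=(q[:,:2]-M)@v
    for s in np.arange(-.12,0,.01):
        k=abs(a-s)<.005
        if k.sum()>3: print(nm,s.round(2),k.sum(),l[k].min().round(4),l[k].max().round(4))
    for L in(-.05,-.03,0,.03,.05):
        k=abs(l-L)<.005
        if k.sum():print('back',L,np.sort(a[k])[:2].round(4))
E
```

```text
t 23.25 p [0.584  0.0242 0.1115] xaxis [ 0.076 -0.997 -0.   ] jaw [ 0.997  0.076 -0.001] jawdeg 4.4 F [-1.1  0.4  0.2] w 0.0799 q [-0.08  0.36  1.64  0.    1.15 -0.15]
scene -0.1 39 -0.0648 0.0652
scene -0.09 111 -0.0658 0.0629
scene -0.08 144 -0.0654 0.0627
scene -0.07 155 -0.0658 0.0623
scene -0.06 219 -0.0654 0.0613
scene -0.05 4 -0.0515 0.0504
back -0.05 [-0.0993 -0.0979]
back -0.03 [-0.0972 -0.0971]
back 0 [-0.0966 -0.0956]
back 0.03 [-0.0959 -0.094 ]
back 0.05 [-0.0954 -0.095 ]
top -0.1 51 -0.063 0.0054
top -0.09 143 -0.0649 0.0151
top -0.08 167 -0.0643 0.0341
top -0.07 206 -0.0655 0.0497
top -0.06 141 -0.0653 0.0501
top -0.05 24 -0.0515 0.0511
top -0.04 16 -0.0526 0.0514
top -0.03 18 -0.0527 0.0512
top -0.02 11 -0.0523 0.036
top -0.01 9 -0.0518 -0.0415
back -0.05 [-0.0981 -0.0977]
back -0.03 [-0.0986 -0.0985]
back 0 [-0.0977 -0.0976]
back 0.03 [-0.0799 -0.0777]
back 0.05 [-0.0714 -0.0693]
```

View pics/s19.png

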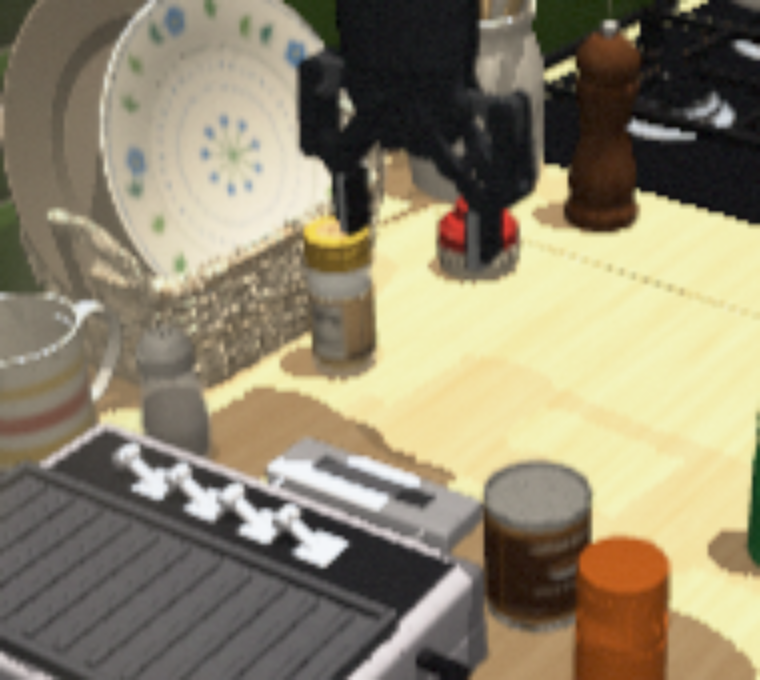

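jog_arm --targets '[[0.08, [0, 0, -0.05], 0], [0.08, [0, 0, -0.05], 0], [0.08, [0, 0, -0.025], 0], [0.08, [0, 0, -0.004], 0], [0.08, [0, 0, 0], 0], [0.08, [0, 0, 0], 0]]'

```text
clock: 24.1
position: [0.5856, 0.024, -0.0158]
ee_rot: [0.52, -0.518, 0.479, -0.481]
contact_force: [0.4, 0.0, 0.7]
width: 0.0798
```

```bash
python3 - <<'E'
from g import *
tool();i,d=get_image('scene');save('s20',i[160:280,200:340],5);S=cloud('scene',d)
q=S[(abs(S[...,0]-.584)<.075)&(abs(S[...,1]-.024)<.02)&(S[...,2]<.06)]
k=(abs(S[...,0]-.584)<.075)&(abs(S[...,1]-.024)<.02)&(S[...,2]<.06)&(i.max(2)<70)
print(np.sort(S[k][:,2])[:10])
E
```

```text
t 24.1 p [ 0.5856  0.024  -0.0158] xaxis [ 0.078 -0.997  0.   ] jaw [0.997 0.078 0.003] jawdeg 4.5 F [0.4 0.  0.7] w 0.0798 q [-0.08  0.5   1.78  0.    0.86 -0.16]
[0.02038263 0.02117102 0.02127536 0.02197712 0.02237942 0.02306154
 0.02323842 0.02380925 0.02402375 0.024127  ]
```

View pics/s20.png

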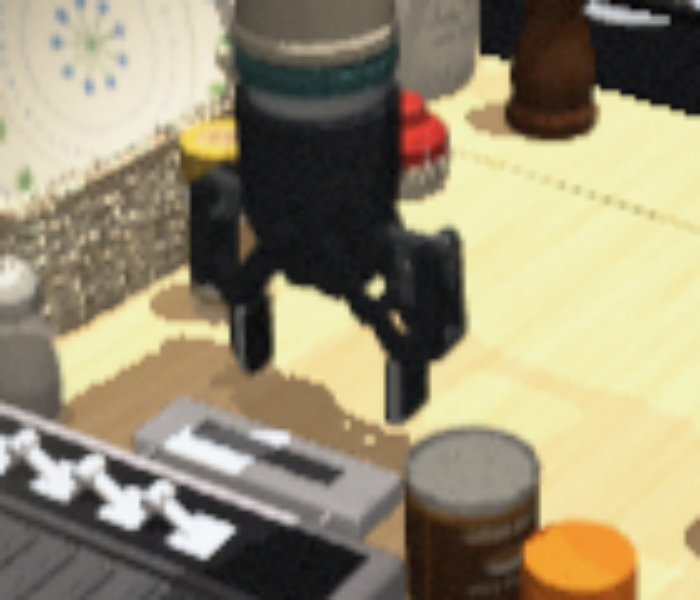

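jog_arm --targets '[[0.08, [0, 0, -0.006], 0], [0.08, [0, 0, -0.004], 0], [0.08, [0, 0, 0], 0], [0.08, [0, 0, -0.002], 0], [0.08, [0, 0, 0], 0]]'

```text
clock: 24.78
position: [0.5842, 0.0241, -0.0294]
ee_rot: [-0.519, 0.519, -0.48, 0.48]
contact_force: [0.4, 0.1, 0.2]
width: 0.0801
```

```bash
python3 - <<'E'
from g import *
tool();i,d=get_image('scene');save('s21',i[160:280,200:340],5);S=cloud('scene',d)
k=(abs(S[...,0]-.584)<.075)&(abs(S[...,1]-.024)<.02)&(S[...,2]<.06)&(i.max(2)<70)
print(np.sort(S[k][:,2])[:10].round(3),S[k][:,1].min(),S[k][:,1].max())
E
```

```text
t 24.77 p [ 0.5842  0.0241 -0.0294] xaxis [ 0.078 -0.997 -0.   ] jaw [ 0.997  0.078 -0.   ] jawdeg 4.5 F [0.4 0.1 0.2] w 0.0801 q [-0.08  0.52  1.8   0.    0.83 -0.16]
[0.005 0.006 0.006 0.007 0.008 0.008 0.009 0.01  0.01  0.01 ] 0.01005870083214655 0.043168971813913326
```

View pics/s21.png

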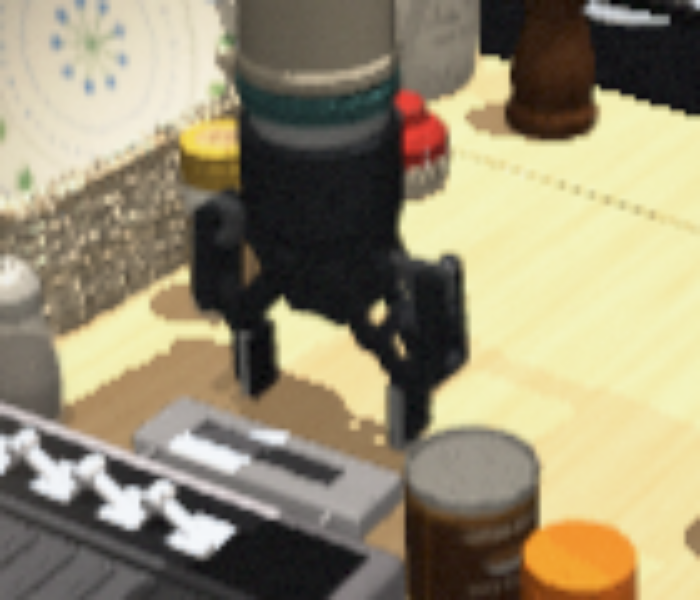

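jog_arm --targets '[[0.08, [-0.001, 0.01, 0], 0], [0.08, [-0.001, 0.01, 0], 0], [0.08, [-0.0005, 0.01, 0], 0], [0.08, [-0.001, 0.01, 0], 0], [0.08, [-0.0005, 0.01, 0], 0], [0.08, [-0.001, 0.01, 0], 0], [0.08, [0, 0, 0], 0]]'

```text
clock: 25.7
position: [0.5791, 0.0855, -0.0293]
ee_rot: [0.519, -0.519, 0.48, -0.48]
contact_force: [0.1, -0.5, -0.4]
width: 0.0798
```

```bash
python3 - <<'E'
from g import *
tool();i,d=get_image('scene');save('s22',i[160:300,180:340],5)
E
```

```text
t 25.7 p [ 0.5791  0.0855 -0.0293] xaxis [ 0.078 -0.997 -0.001] jaw [0.997 0.078 0.   ] jawdeg 4.5 F [ 0.1 -0.5 -0.4] w 0.0798 q [ 0.03  0.52  1.79  0.    0.83 -0.05]
```

View pics/s22.png

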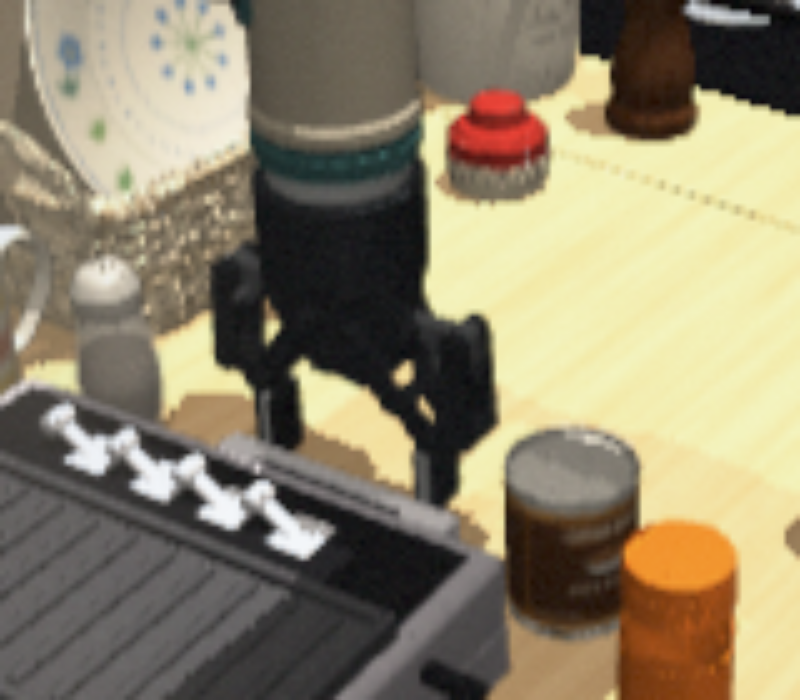

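jog_arm --targets '[[0.08, [-0.0005, 0.007, 0], 0], [0.08, [-0.0005, 0.007, 0], 0], [0.08, [-0.0005, 0.005, 0], 0], [0.08, [0, 0.002, 0], 0], [0.08, [0, 0, 0], 0]]'

```text
clock: 26.38
position: [0.5777, 0.1055, -0.0293]
ee_rot: [0.519, -0.519, 0.48, -0.48]
contact_force: [0.6, -0.8, -0.4]
width: 0.0801
```

jog_arm --targets '[[0.08, [0, 0.002, 0], 0], [0.08, [0, 0.001, 0], 0], [0.08, [0, 0, 0], 0]]'

```text
clock: 26.75
position: [0.5778, 0.1077, -0.0293]
ee_rot: [-0.519, 0.519, -0.48, 0.48]
contact_force: [0.4, -4.9, 0.1]
width: 0.0801
```

```bash
python3 - <<'E'
from g import *
tool();i,d=get_image('scene');save('s23',i[180:300,180:320],5)
E
```

```text
t 26.75 p [ 0.5778  0.1077 -0.0293] xaxis [ 0.078 -0.997  0.001] jaw [ 0.997  0.078 -0.   ] jawdeg 4.5 F [ 0.4 -4.9  0.1] w 0.0801 q [ 0.07  0.52  1.79 -0.    0.84 -0.01]
```

View pics/s23.png

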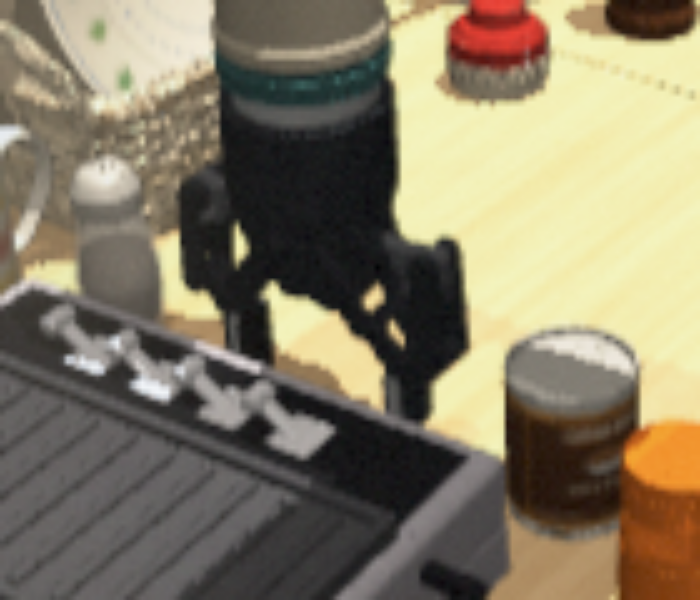

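jog_arm --targets '[[0.08, [0, 0.001, 0], 0], [0.08, [0, 0.001, 0], 0], [0.08, [0, 0, 0], 0]]'

```text
clock: 27.18
position: [0.5778, 0.1077, -0.0293]
ee_rot: [-0.518, 0.52, -0.479, 0.481]
contact_force: [0.1, -10.9, -0.4]
width: 0.0799
```

jog_arm --targets '[[0.08, [0, 0.001, 0], 0], [0.08, [0, 0.001, 0], 0], [0.08, [0, 0, 0], 0]]'

```text
clock: 27.55
position: [0.5778, 0.1077, -0.0293]
ee_rot: [-0.518, 0.522, -0.478, 0.481]
contact_force: [0.8, -17.0, 0.9]
width: 0.08
```

jog_arm --targets '[[0.08, [0, 0.001, 0], 0], [0.08, [0, 0, 0], 0], [0.08, [0.0005, -0.01, 0], 0], [0.08, [0.002, -0.03, 0], 0], [0.08, [0, 0, 0.05], 0], [0.08, [0, 0, 0.05], 0], [0.08, [0, 0, 0.05], 0], [0.08, [0, -0.05, 0], 0], [0.08, [0, -0.05, 0], 0], [0.08, [0, -0.05, 0], 0]]'

```text
clock: 28.8
position: [0.5808, -0.0769, 0.1212]
ee_rot: [0.52, -0.518, 0.48, -0.48]
contact_force: [0.2, -0.4, 0.5]
width: 0.0804
```

```bash
python3 - <<'E'
from g import *
tool();i,d=get_image('scene');save('s24',i,1.4);S=cloud('scene',d);save('s24z',i[200:290,190:310],6)
M=np.array([.5725,.160]);u=np.array([-.0785,.9969]);v=np.array([u[1],-u[0]])
i,d=get_image('top');P=cloud('top',d);save('t24',i,1.4)
for nm,Q in(('scene',S),('top',P)):
    q=Q[(Q[...,2]>.008)&(Q[...,2]<.026)&(Q[...,0]>.48)&(Q[...,0]<.66)&(Q[...,1]<.165)&(Q[...,1]>0.05)]
    a=(q[:,:2]-M)@u;l=(q[:,:2]-M)@v
    for L in(-.055,-.035,-.015,0,.015,.035,.055):
        k=abs(l-L)<.006
        if k.sum():print(nm,'back',L,np.sort(a[k])[:3].round(4))
for n in('spice_jar','mug','pepper_mill','salt_shaker','food_tin','kitchen_timer','teaspoon'):
    for r in silhouettes(n,'top')[:3]:
        p=P[r['mask']&np.isfinite(P[...,2])]
        t=p[p[:,2]>np.percentile(p[:,2],97)-.012];print(n,round(r['score'],2),((t.min(0)+t.max(0))/2).round(3))
E
```

```text
t 28.8 p [ 0.5808 -0.0769  0.1212] xaxis [ 0.078 -0.997 -0.002] jaw [0.997 0.078 0.002] jawdeg 4.5 F [ 0.2 -0.4  0.5] w 0.0804 q [-0.25  0.35  1.62  0.    1.17 -0.33]
top back -0.055 [-0.0396 -0.0396 -0.0394]
top back -0.035 [-0.0403 -0.0401 -0.04  ]
top back -0.015 [-0.0411 -0.0405 -0.0404]
top back 0 [-0.0399 -0.0394 -0.0393]
top back 0.015 [-0.0401 -0.0401 -0.0395]
top back 0.035 [-0.0408 -0.0402 -0.0401]
top back 0.055 [-0.0405 -0.0405 -0.0403]
mug 0.64 [0.789 0.152 0.098]
pepper_mill 0.71 [ 0.679 -0.317  0.153]
salt_shaker 0.86 [0.708 0.115 0.087]
salt_shaker 0.7 [0.574 0.139 0.023]
food_tin 0.89 [0.449 0.097 0.068]
food_tin 0.52 [0.565 0.247 0.073]
food_tin 0.19 [ 0.679 -0.317  0.153]
teaspoon 0.76 [ 0.411 -0.323  0.006]
teaspoon 0.29 [0.788 0.156 0.087]
```

View pics/s24z.png

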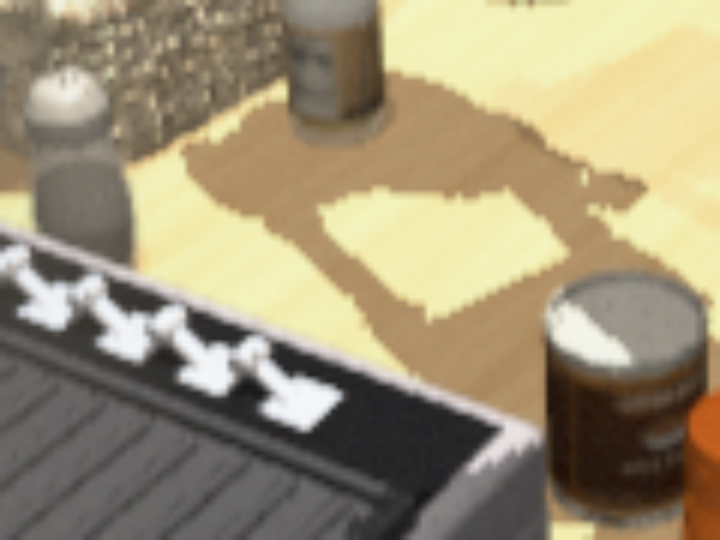

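View pics/s24.png

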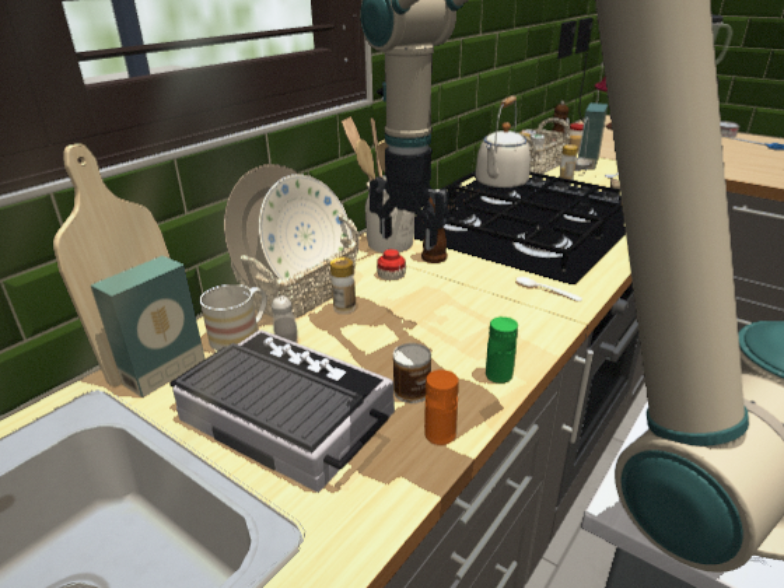

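View pics/t24.png

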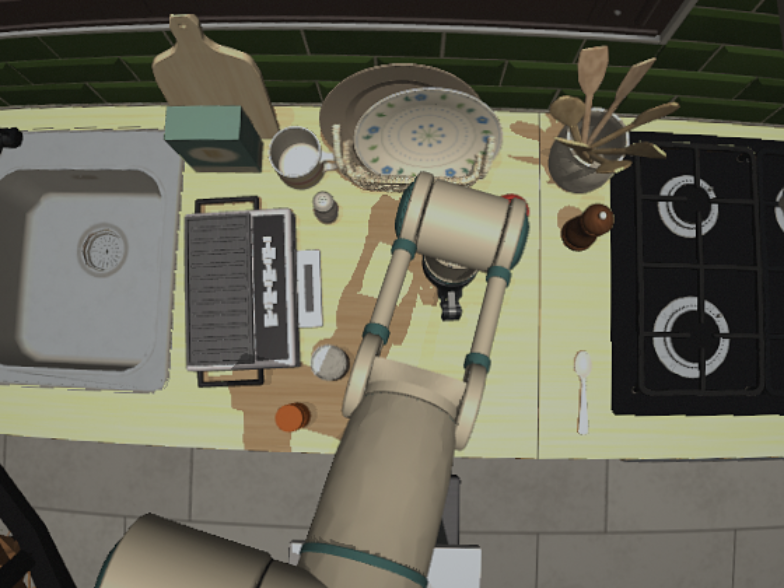

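```bash
python3 -c "
from h import *
print(sign_off())"
```

```text
the job is handed in; nothing more can be done
None
```

The job is done and handed in at about 29 s on the robot's clock. All four toggles are off, the spice jar is set aside, and the drip tray is fully home in the slot.

- **Toggles:** My first drag missed. In the pictures the fingertips stood about 41 mm higher than the reported tool height implied. I corrected for that and dragged again. All four toggles then measured laid over, tips displaced about 24 mm and about 20 mm above the console.
- **Spice jar:** It was the one blocking the way. I lifted it out and stood it upright near the basket, at about (0.70, -0.03). I left the free patch by the teaspoon clear.
- **Drip tray:** I gripped it by the flange and slid it flat into the slot. I then pushed it home with two open fingers until it stopped firmly at 17 N. From the top camera, the flange's back edge is an even 40 mm (±1 mm) from the grill face across its width, so both shoulders meet the face.
- **Other items:** The mug, pepper mill, salt shaker, tin and teaspoon measured within 2 mm of their starting places.

Some last checks were incomplete. In the final pictures the arm hid part of the timer and all of the spice jar from the top camera, and neither was measured again. The scene view showed the jar upright, the timer in place and nothing knocked over. The scene camera could not see the tray flange behind the grill, so that check rests on the top camera and the push force. I found no cause for the 41 mm height difference.

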